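Draw down the sheet press with the box key

ROBOT

A 6-joint arm with a two-finger parallel gripper is mounted at the origin on the work surface. World frame = base frame: x ahead of the robot, y to its left, z up, the work surface at z = 0. Lengths are in m, angles in rad, forces in N, time in s.
With the tool pointing down it reaches from about 0.4 to 0.825 m from the base axis. Payload 7 kg.
Tool frame: the origin (TCP) lies on the front face of the gripper's body, between the roots of the fingers; the fingertips stand 66 mm ahead of it and the grasp point (between the pads) lies 47 mm ahead of it; z points along the fingers, y is the line along which they close (so a half turn about z gives the same grasp; the last joint's range is limited). The gripper opens to 88 mm and grips with 3 to 60 N. Pads are 19 mm wide; open, the fingers measure 130 mm over their backs; the gripper's body (78 mm by 193 mm) begins 47 mm behind the grasp point.
Start: joints at [-0.996, 0.359, 0.012, 0, -1.224, -0.288], TCP at [0.191, -0.647, 0.292] pointing down, gripper open.
Joint ranges: [-3.07, 3.07], [-1.43, 2.12], [-1.02, 1.25], [-3.03, 1.67], [-3.05, -0], [-3.03, 3.03]. Speed limits (rad/s): [2.39, 2.39, 3.01, 3.14, 3.14, 3.14].

INTERFACE

Orientations are given as [roll, pitch, yaw] about the fixed x, y, z axes, in that order (R = Rz(yaw) Ry(pitch) Rx(roll)).
In Python, from station import arm gives the robot as it stands. The module is installed in compiled form; this text tells all that it offers.
- The arm moves only by the tool move_arm, never from a script. Its argument "increments" is a list of rows, each an object of numbers: "jaw": the gripper command: -1 is shut, 1 is fully open, values between are in proportion; "dx", "dy", "dz": the shift along the tool's x, y, z in m; "twist": the turn about the tool's z in rad. A call has 1 to 12 rows; each row shifts and turns the commanded pose from where the row before left it, along the tool's axes as they then stand; what a row does not reach is not made up. A row lasts 1/12 s, in which the tool goes at most 41.7 mm and 7.16 degrees, less where a joint would pass 70% of its speed; a pose out of reach is approached as far as the arm can. A call is refused whole if a number of a shift passes 0.0417 or a number of a turn 0.125, either way. A call with a gripper value outside its range is refused whole. The fingers move at their own pace and stop on an object; "force" is the grip in N (left out, the last holds). Time passes only in rows, so rows that do not move let the fingers close. It gives the time, the measured TCP pose, the force, the opening and the grip force at its end, in the units of the state.
- arm.get_state(): the state, without advancing time (a new reading comes with each control period).
- arm.grab_frame(name): name is "side" or "top" or "wrist"; returns the picture (384x512x3 uint8, blue, green, red); there is no depth.
- arm.camera_info(name): a dict with "K" (3x3 intrinsics, pixels), "k1" (the pictures are not rectified: a ray, as slopes to the right and down, at radius r is drawn at 1 + k1 r^2 times it, then the intrinsics apply), "extrinsics" (4x4, takes a point from camera to world coordinates). Camera axes: x right, y down, z forward; pixel columns grow to the right and rows downward; lengths in m; the calibration is good to about 2 mm. A picture is of the moment at which its call begins: read the wrist's pose just before it. camera_info takes no time and is no camera call; for the wrist camera it gives the pose at the moment of the call.
- arm.job_done(): hands the job in; it is judged then, once.
Trained networks look in the newest picture that a camera, given by its name, has taken for a name from the list of things; names that differ only in an ending like _2 or _b are one class to them, and where a whole thing is asked for, a point or a joint stands for the part that bears it (a point fixed in the world has none). Each returns a list of dicts, best first, with "score" (0 to 1); they miss things now and then, are a little off and sometimes report something else, mostly with a low value. They report only what shows in the picture. A call takes as long as a camera call. They do not tell look-alikes from the thing itself.
- arm.find_in(camera, name): "position" ([x, y, z] in m, in world coordinates, good to about 4 mm: the middle of the surface that is visible of it).
- arm.silhouettes(camera, name): "pixels" (384x512 bool, what is visible of it).
- arm.pinpoint(camera, name): "position" ([x, y, z] in m, in world coordinates, good to about 4 mm: a listed point, or the origin of a listed thing).
The state is a dict: "t": time; "q": joint angles; "qd": joint speeds; "joint_efforts": joint torques, N m; "eef_pos": TCP position; "ee_rot": TCP orientation; "force": force on the tool from outside, world axes, zero at the start; "moment": the same for the moment, N m; "width": finger opening in m; "gripper_force": force on a finger pad.
Only numpy, scipy, OpenCV 4.12 (cv2) and the standard library are available. Lean on these libraries where they do the work, as an engineer would, in place of code of your own. Each camera call takes 0.05 s, during which the arm holds its last target. There are 200 camera calls.

TASK

Take the larger box key out of its wooden block and tighten the four nuts of the sheet press evenly, clockwise and in cross order (after each nut the one diagonally opposite): go round once giving every nut about an eighth of a turn, then go round again the same way bringing each nut up firm, feeling for it and not forcing it. Turn the nuts only with the key, do not lean on it, leave the other things where they are, and stand the key back in its hole in the block.

Things in the scene. Friction and masses are not known exactly. Their poses are not given: they have to be found in the camera images.
- press: sheet press: a 205 mm square plywood base and top board with a pile of blotting paper between them and four upright bolts with square nuts. Origin: on the table under its centre. The bolts stand at x, y = +-75 mm in its frame. Upper face of the top board 57 mm, washers 59.5 mm, nuts 72.5 mm, bolt ends 76 mm above the table. Fixed
- board: the top board of the press with its four washers, 205 x 205 x 15 mm; origin: centre of its underside, 42 mm above the table. Wood that must not be leant on: the key may rest on a washer but not bear on it with more than about 70 N
- nut_a_top (a point): centre of the top of the square nut at the -x +y corner (signs in the press's frame): steel, 19 mm across flats, 13 mm high, top edges chamfered; on a washer 36 mm across. The point turns with the nut: its x and y axes point square to its sides, z up. The bolt end, 12 mm thick, stands 3.5 mm out of it
- nut_b_top (a point): centre of the top of the square nut at the +x +y corner (signs in the press's frame): steel, 19 mm across flats, 13 mm high, top edges chamfered; on a washer 36 mm across. The point turns with the nut: its x and y axes point square to its sides, z up. The bolt end, 12 mm thick, stands 3.5 mm out of it
- nut_c_top (a point): centre of the top of the square nut at the +x -y corner (signs in the press's frame): steel, 19 mm across flats, 13 mm high, top edges chamfered; on a washer 36 mm across. The point turns with the nut: its x and y axes point square to its sides, z up. The bolt end, 12 mm thick, stands 3.5 mm out of it
- nut_d_top (a point): centre of the top of the square nut at the -x -y corner (signs in the press's frame): steel, 19 mm across flats, 13 mm high, top edges chamfered; on a washer 36 mm across. The point turns with the nut: its x and y axes point square to its sides, z up. The bolt end, 12 mm thick, stands 3.5 mm out of it
- nut_a (a joint): turn of nut a in rad, growing clockwise seen from above (tightening); starts finger tight at 0 to 0.15. It drags at about 0.2 N m either way and stays where it is left. Somewhere from 1.1 to 1.35, not told and different for each nut, it comes up firm: from there the torque climbs by about 8 N m per rad. A pull of 0.4 to 0.9 N m is right; over 1.4 N m forces it. The nut does not sink noticeably
- nut_b (a joint): turn of nut b in rad, behaves as nut a. Opposite pairs: a and c, b and d
- nut_c (a joint): turn of nut c in rad, behaves as nut a. Opposite pairs: a and c, b and d
- nut_d (a joint): turn of nut d in rad, behaves as nut a. Opposite pairs: a and c, b and d
- block: wooden block 80 x 200 x 50 mm (x, y, z) with two round holes 41 mm wide and 30 mm deep, their mouths widened by a 5 mm chamfer; origin: centre of its underside. Fixed
- block_hole0 (a point): centre of the mouth of one hole, at y = -55 mm of the block, 50 mm above the table; the hole's floor is 20 mm above the table
- block_hole1 (a point): centre of the mouth of the other hole, at y = +55 mm of the block
- wrench: the larger box key, 0.3 kg, 98 mm high, standing socket down in one of the two holes: square socket at the foot, round shank 16 mm thick, and on top a black T-handle, a flat-sided rubber bar 100 mm long (key's x), 20 mm wide (y), 24 mm high, with short steel ends. Origin: centre of the foot, z up
- wrench_foot (a point): centre of the open foot of the larger key. Square socket, 21 mm wide inside with a 1.5 mm lead-in, 29 mm outside, 30 mm deep, its sides parallel and square to the T-handle (key's x): to slip on, the handle must lie square or parallel to the nut's sides, within about 5 degrees. Fully down, the foot stands on the washer
- wrench_grip (a point): centre of the larger key's T-handle, 86 mm above its foot, where it is gripped across the bar; the bar reaches from 74 to 98 mm above the foot
- small_key: smaller box key of the same kind, for 13 mm nuts, in the other hole: 79 mm high, T-handle 76 x 14 x 18 mm; does not fit these nuts. Leave it in its hole. Origin: centre of its foot
- tape: roll of masking tape, 72 mm across, 19 mm high, lying on the middle of the top board; leave it there. Origin: centre of its underside
- mug: white mug, 85 mm high, beside the press; origin: centre of its underside
- tumbler: red plastic tumbler, 110 mm high, behind the press; origin: centre of its underside
- glue: glue bottle, 120 mm high; origin: centre of its underside
- brush_jar: tin with paint brushes, tin 100 mm and brushes to 250 mm high; origin: centre of its underside
- marker: green marker pen, 160 mm long, lying on the table; origin: its middle, underside
Things that resemble listed ones, but are neither listed nor needed, are in the scene too. Leave any pink or purple look-alike of the wrench alone. Several things have the shape of the block; the one meant has the colours described above.

How it is judged:
By the outcome, as a careful person would: the job done as asked, in the order asked, and still so for the second after the job is handed in, with the robot touching nothing.
It also fails if it takes over 72 s, if anything falls off the work surface, if the arm or the gripper's body presses on something with over 40 N, if the wrist force passes 120 N, or if a joint passes its speed limit or range.

## Working session

There is one attempt and no reset: what is moved stays moved. The work goes in short steps, Python scripts to look and compute and a tool call to move; the robot and the scene stay as the last step left them, time stands still between calls to the robot, and variables do not carry over. Pictures are saved under pics/ and viewed, at most 10 in all, crops included, and the job is handed in when it is done.

Besides the shell and the picture viewer there is one more tool, called as name(argument=value, ...) on one line, values as JSON. move_arm: Moves the arm, as the interface text tells. Its arguments: {"type":"object","properties":{"increments":{"type":"array"},"force":{"type":"number"}},"required":["increments"]}

```bash
mkdir -p pics
python3 - <<'E'
from station import arm
import cv2,numpy as np
s=arm.get_state(); print(s['t'],s['eef_pos'],s['ee_rot'],s['width'],s['force'])
ims=[]
for c in ['side','top']:
    im=arm.grab_frame(c); cv2.imwrite(f'pics/{c}0.png',im)
    for n in ['wrench','wrench_grip','wrench_foot','small_key','block','block_hole0','block_hole1','press','nut_a_top','nut_b_top','nut_c_top','nut_d_top','tape','mug','tumbler','glue','brush_jar','marker']:
        print(c,n,[(round(d['score'],2),np.round(d['position'],3).tolist()) for d in arm.pinpoint(c,n)][:5])
print(arm.get_state()['t'])
E
```

```text
0.0 [ 0.19082665 -0.6470535   0.29122736] [ 3.13991833e+00 -1.15049896e-04 -2.85491975e+00] 0.08734425670502786 [0.38187353 0.7198379  0.32203578]
side wrench [(0.94, [0.491, 0.357, 0.021]), (0.73, [0.325, 0.286, 0.0]), (0.62, [0.296, 0.448, 0.0])]
side wrench_grip [(0.77, [0.486, 0.358, 0.106]), (0.7, [0.521, -0.131, 0.07]), (0.6, [0.296, 0.447, 0.09]), (0.59, [0.326, 0.287, 0.085])]
side wrench_foot [(0.95, [0.49, 0.357, 0.02]), (0.82, [0.297, 0.448, 0.001]), (0.58, [0.329, 0.289, 0.001]), (0.32, [0.596, -0.204, 0.002])]
side small_key [(0.8, [0.493, 0.248, 0.021]), (0.4, [0.49, 0.355, 0.106])]
side block [(0.87, [0.491, 0.3, 0.001]), (0.75, [0.286, -0.193, -0.0])]
side block_hole0 [(0.97, [0.283, -0.139, 0.051]), (0.86, [0.292, -0.252, 0.052]), (0.67, [0.499, 0.246, 0.05]), (0.61, [0.49, 0.354, 0.048])]
side block_hole1 [(0.97, [0.283, -0.139, 0.051]), (0.86, [0.292, -0.252, 0.052]), (0.67, [0.499, 0.246, 0.05]), (0.61, [0.49, 0.354, 0.048])]
side press [(0.85, [0.558, -0.031, 0.0])]
side nut_a_top [(0.56, [0.459, 0.006, 0.07])]
side nut_b_top []
side nut_c_top [(0.6, [0.656, -0.0
[... 1050 characters left out ...]
76, [0.49, 0.356, 0.051]), (0.76, [0.282, -0.137, 0.054]), (0.58, [0.494, 0.24, 0.051])]
top press [(0.89, [0.558, -0.025, 0.004])]
top nut_a_top [(0.51, [0.46, 0.006, 0.072])]
top nut_b_top [(0.62, [0.596, 0.068, 0.076]), (0.28, [0.68, 0.209, 0.002])]
top nut_c_top [(0.39, [0.655, -0.068, 0.073])]
top nut_d_top [(0.38, [0.519, -0.13, 0.076])]
top tape [(0.8, [0.586, -0.041, 0.06]), (0.29, [0.493, 0.353, 0.019])]
top mug [(0.66, [0.726, -0.164, 0.002])]
top tumbler [(0.73, [0.711, 0.008, -0.002]), (0.47, [0.488, 0.356, 0.106])]
top glue [(0.74, [0.595, -0.204, -0.002])]
top brush_jar [(0.78, [0.724, 0.312, -0.001])]
top marker [(0.76, [0.685, 0.21, 0.002]), (0.52, [0.52, -0.131, 0.076])]
1.9
```

View pics/top0.png

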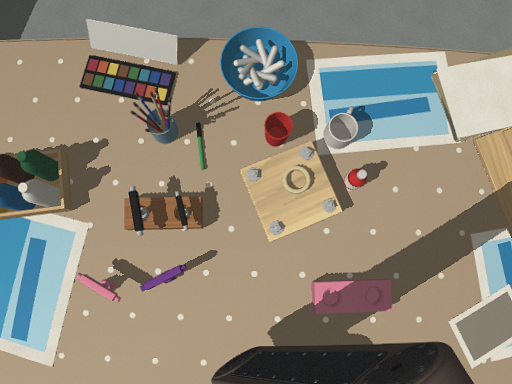

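View pics/side0.png

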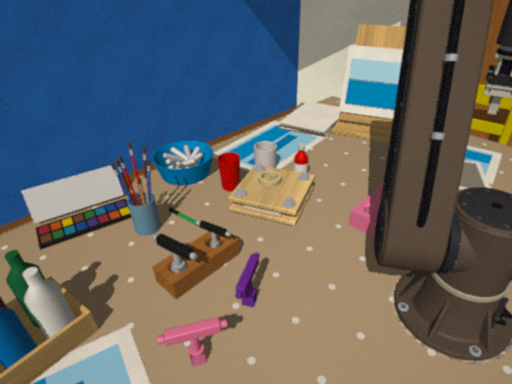

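The top picture shows these candidates for the key: a large black T-handle in the brown block at (137,210), a smaller black T at (181,210) which is the small key, a purple one at (163,278) and a pink one at (98,287). There is also a pink block at (352,296). I choose the one at (137,210) in the brown block, and will check it in a close crop.

```bash
cat > h.py <<'E'
from station import arm
import cv2,numpy as np
from scipy.spatial.transform import Rotation as R
def rays(cam,px,ci=None):
    ci=ci or arm.camera_info(cam); K=np.array(ci['K']); E=np.array(ci['extrinsics'])
    d=np.array([ci['k1'],0,0,0,0.])
    u=cv2.undistortPoints(np.float64(px).reshape(-1,1,2),K,d)[:,0]
    return E[:3,3],np.c_[u,np.ones(len(u))]@E[:3,:3].T
def onplane(cam,px,z,ci=None):
    o,r=rays(cam,px,ci); return o+r*((z-o[2])/r[:,2])[:,None]
def proj(cam,P,ci=None):
    ci=ci or arm.camera_info(cam); K=np.array(ci['K']); E=np.linalg.inv(np.array(ci['extrinsics']))
    return cv2.projectPoints(np.float64(P).reshape(-1,1,3),cv2.Rodrigues(E[:3,:3])[0],E[:3,3],K,np.array([ci['k1'],0,0,0,0.]))[0][:,0]
def st():
    s=arm.get_state(); print('t',round(s['t'],2),'pos',np.round(s['eef_pos'],4),'rot',np.round(s['ee_rot'],4),'w',round(s['width'],4),'gf',round(s['gripper_force'],1),'F',np.round(s['force'],2),'M',np.round(s['moment'],3),'q',np.round(s['q'],2)); return s
def go(x,y,z,yaw,s=None):
    s=s or arm.get_state(); r=R.from_euler('xyz',s['ee_rot']).as_matrix()
    d=r.T@(np.array([x,y,z])-s['eef_pos']); tw=-(yaw-s['ee_rot'][2]); tw=(tw+np.pi)%(2*np.pi)-np.pi
    print('shift',np.round(d,4),'twist',round(tw,4)); return d,tw
E
python3 - <<'E'
from h import *
im=cv2.imread('pics/top0.png'); 
arm.grab_frame('top')
for d in arm.silhouettes('top','wrench')[:1]:
    m=d['pixels'].astype(np.uint8); ys,xs=np.nonzero(m); print(d['score'],m.sum(),xs.min(),xs.max(),ys.min(),ys.max())
    hsv=cv2.cvtColor(im,cv2.COLOR_BGR2GRAY); dk=m.astype(bool)&(hsv<60); ys,xs=np.nonzero(dk)
    P=onplane('top',np.c_[xs,ys],.118)
    rc=cv2.minAreaRect((P[:,:2]*1000).astype(np.float32)); print(rc)
b=np.vstack([onplane('top',[p],.05) for p in [(125,199),(202,196),(203,228),(127,231)]]); print(b.round(3))
c=cv2.resize(im[180:240,110:220],None,fx=5,fy=5,interpolation=2); n=cv2.resize(im[135:250,230:350],None,fx=4.4,fy=4.4,interpolation=2)
o=np.zeros((600,800,3),np.uint8);
c=c[:300,:]; s=cv2.imread('pics/side0.png')[215:305,140:250]; s=cv2.resize(s,(330,270))
cv2.imwrite('pics/crop1.png',np.hstack([c,np.vstack([s,np.zeros((30,330,3),np.uint8)])])[:,:800])
ci=arm.camera_info('wrist'); s=st(); r=R.from_euler('xyz',s['ee_rot']).as_matrix(); E=np.array(ci['extrinsics'])
print('cam in tool',(r.T@(E[:3,3]-s['eef_pos'])).round(4)); print((r.T@E[:3,:3]).round(3)); print(ci['K'])
go(.52,0,.33,-2.7)
E
```

```text
0.82 413 140 184 266 290
((324.63385009765625, 276.6942138671875), (19.752504348754883, 102.47449493408203), 29.36061668395996)
[[0.523 0.398 0.05 ]
 [0.536 0.197 0.05 ]
 [0.453 0.192 0.05 ]
 [0.44  0.389 0.05 ]]
t 2.0 pos [ 0.1909 -0.6474  0.2922] rot [ 3.1416  0.     -2.8549] w 0.0878 gf 0.0 F [-0.39 -1.19  0.2 ] M [ 0.018  0.001 -0.016] q [-1.    0.36  0.01 -0.   -1.22 -0.29]
cam in tool [ 0.0682  0.0001 -0.0922]
[[-0.    -0.968 -0.252]
 [ 1.    -0.    -0.   ]
 [ 0.    -0.252  0.968]]
[[282.01072775   0.         260.96487336]
 [  0.         282.01072775 198.65715616]
 [  0.           0.           1.        ]]
shift [-0.4988  0.5279 -0.0378] twist -0.1549
```

View pics/crop1.png

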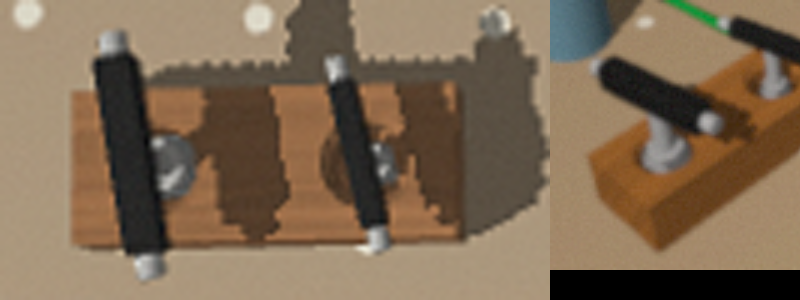

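The crop confirms it: the larger black T-handle, with steel ends at crop (114,38) and (150,268), stands in the left hole of the brown block, and the smaller key is to its right. I will look over the press from close up first, then fetch the key.

move_arm(increments=[{"dx": -0.0292,"dy": 0.0271,"jaw": 1},{"dx": -0.0292,"dy": 0.0271},{"dx": -0.0292,"dy": 0.0271},{"dx": -0.0292,"dy": 0.0271},{"dx": -0.0292,"dy": 0.0271},{"dx": -0.0292,"dy": 0.0271},{"dx": -0.0292,"dy": 0.0271},{"dx": -0.0292,"dy": 0.0271},{"dx": -0.0292,"dy": 0.0271}])

```text
$.increments[0]: bad value
```

move_arm(increments=[{"dx": -0.0292,"dy": 0.0271},{"dx": -0.0292,"dy": 0.0271},{"dx": -0.0292,"dy": 0.0271},{"dx": -0.0292,"dy": 0.0271},{"dx": -0.0292,"dy": 0.0271},{"dx": -0.0292,"dy": 0.0271},{"dx": -0.0292,"dy": 0.0271},{"dx": -0.0292,"dy": 0.0271},{"dx": -0.0292,"dy": 0.0271},{},{}])

```text
$.increments[0]: bad value
```

Run:
```python
from h import *
s=st(); im=arm.grab_frame('wrist'); cv2.imwrite('pics/w1.png',im)
for n in ['nut_a_top','nut_b_top','nut_c_top','nut_d_top','press']:
    print(n,[(round(d['score'],2),np.round(d['position'],4).tolist(),proj('wrist',d['position'])[0].round(0)) for d in arm.pinpoint('wrist',n)][:4])
e=onplane('top',[(132.8,187.6),(140,233.6)],.106); print(e.round(4),e.mean(0).round(4),np.degrees(np.arctan2(*(e[0]-e[1])[[1,0]])))
c=np.load if 0 else None
cv2.imwrite('pics/w1b.png',cv2.resize(im,(800,600),interpolation=cv2.INTER_CUBIC))
```

```text
t 2.0 pos [ 0.1909 -0.6474  0.2922] rot [ 3.1416  0.     -2.8549] w 0.0878 gf 0.0 F [-0.39 -1.19  0.2 ] M [ 0.018  0.001 -0.016] q [-1.    0.36  0.01 -0.   -1.22 -0.29]
nut_a_top []
nut_b_top []
nut_c_top []
nut_d_top []
press []
[[0.5457 0.3655 0.106 ]
 [0.4321 0.3416 0.106 ]] [0.4889 0.3536 0.106 ] 11.921160691560601
```

View pics/w1b.png

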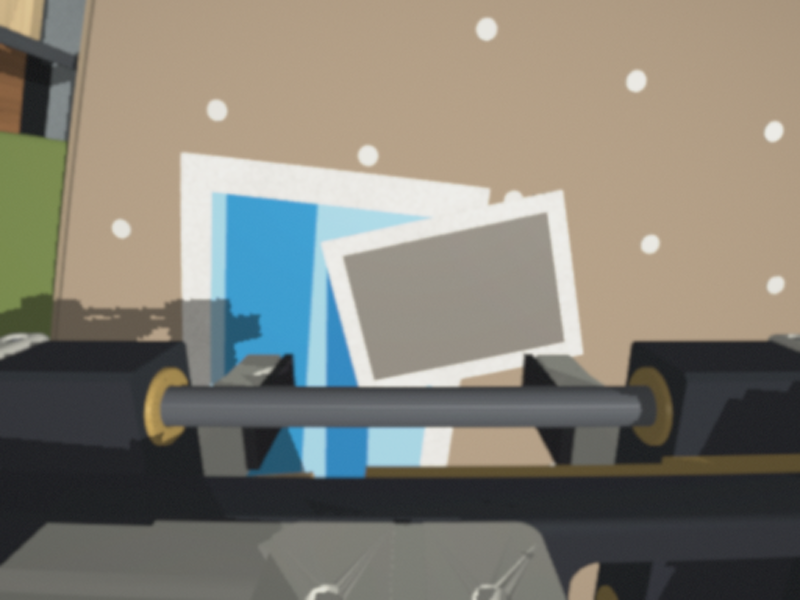

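All five fields seem to be required in each row. In the wrist picture the gripper covers everything below about row 340 of 600, so I will put the camera itself over the press.

move_arm(increments=[{"dx": -0.0297,"dy": 0.0244,"dz": -0.0025,"twist": 0,"jaw": 1},{"dx": -0.0297,"dy": 0.0244,"dz": -0.0025,"twist": 0,"jaw": 1},{"dx": -0.0297,"dy": 0.0244,"dz": -0.0025,"twist": 0,"jaw": 1},{"dx": -0.0297,"dy": 0.0244,"dz": -0.0025,"twist": 0,"jaw": 1},{"dx": -0.0297,"dy": 0.0244,"dz": -0.0025,"twist": 0,"jaw": 1},{"dx": -0.0297,"dy": 0.0244,"dz": -0.0025,"twist": 0,"jaw": 1},{"dx": -0.0297,"dy": 0.0244,"dz": -0.0025,"twist": 0,"jaw": 1},{"dx": -0.0297,"dy": 0.0244,"dz": -0.0025,"twist": 0,"jaw": 1},{"dx": -0.0297,"dy": 0.0244,"dz": -0.0025,"twist": 0,"jaw": 1},{"dx": -0.0297,"dy": 0.0244,"dz": -0.0025,"twist": 0,"jaw": 1}])

```text
t: 3.13
eef_pos: [0.4074, -0.3277, 0.3177]
ee_rot: [-3.141, 0.001, -2.855]
force: [1.5, -1.0, -0.2]
width: 0.0875
gripper_force: 0.0
```

move_arm(increments=[{"dx": -0.0297,"dy": 0.0244,"dz": -0.0025,"twist": 0,"jaw": 1},{"dx": -0.0297,"dy": 0.0244,"dz": -0.0025,"twist": 0,"jaw": 1},{"dx": -0.0297,"dy": 0.0244,"dz": -0.0025,"twist": 0,"jaw": 1},{"dx": -0.0297,"dy": 0.0244,"dz": -0.0025,"twist": 0,"jaw": 1},{"dx": -0.0297,"dy": 0.0244,"dz": -0.0025,"twist": 0,"jaw": 1},{"dx": -0.0297,"dy": 0.0244,"dz": -0.0025,"twist": 0,"jaw": 1},{"dx": -0.0297,"dy": 0.0244,"dz": -0.0025,"twist": 0,"jaw": 1},{"dx": -0.0297,"dy": 0.0244,"dz": -0.0025,"twist": 0,"jaw": 1},{"dx": -0.0297,"dy": 0.0244,"dz": -0.0025,"twist": 0,"jaw": 1},{"dx": -0.0297,"dy": 0.0244,"dz": -0.0025,"twist": 0,"jaw": 1},{"dx": 0,"dy": 0,"dz": 0,"twist": 0,"jaw": 1},{"dx": 0,"dy": 0,"dz": 0,"twist": 0,"jaw": 1}])

```text
t: 4.13
eef_pos: [0.6234, -0.0095, 0.3414]
ee_rot: [3.142, -0.001, -2.852]
force: [1.0, -0.6, 0.4]
width: 0.0878
gripper_force: 0.0
```

Run:
```python
from h import *
s=st(); ci=arm.camera_info('wrist'); im=arm.grab_frame('wrist'); cv2.imwrite('pics/w2.png',im)
import pickle; pickle.dump(ci,open('ci2.pkl','wb'))
out=[]
for n in ['nut_a_top','nut_b_top','nut_c_top','nut_d_top']:
    r=arm.pinpoint('wrist',n)
    print(n,[(round(d['score'],2),np.round(d['position'],4).tolist(),proj('wrist',d['position'])[0].round(0)) for d in r][:3])
    if r:
        u,v=proj('wrist',r[0]['position'])[0]; c=cv2.getRectSubPix(im,(50,50),(float(u),float(v))); out.append(cv2.resize(c,(400,300) if 0 else (300,300),interpolation=cv2.INTER_CUBIC))
while len(out)<4: out.append(np.zeros((300,300,3),np.uint8))
cv2.imwrite('pics/n2.png',np.vstack([np.hstack(out[:2]),np.hstack(out[2:])]))
```

```text
t 4.13 pos [ 0.6234 -0.0095  0.3414] rot [ 3.1415e+00 -1.0000e-03 -2.8523e+00] w 0.0878 gf 0.0 F [ 0.98 -0.62  0.37] M [-0.023  0.025 -0.024] q [ 0.3   0.25 -0.03 -0.   -1.29 -1.58]
nut_a_top [(0.83, [0.4618, 0.007, 0.0747], array([315.,  55.]))]
nut_b_top [(0.7, [0.6564, -0.0714, 0.0709], array([211., 191.])), (0.54, [0.6004, 0.0707, 0.0749], array([327., 182.]))]
nut_c_top [(0.42, [0.6554, -0.0687, 0.0752], array([212., 192.]))]
nut_d_top [(0.68, [0.5124, -0.1282, 0.0713], array([194.,  66.]))]
```

View pics/n2.png

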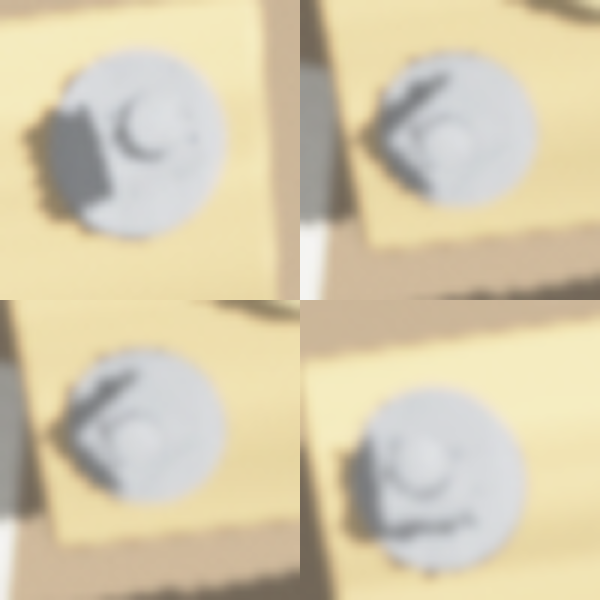

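move_arm(increments=[{"dx": -0.0187,"dy": 0.002,"dz": 0.0325,"twist": 0,"jaw": 1},{"dx": -0.0187,"dy": 0.002,"dz": 0.0325,"twist": 0,"jaw": 1},{"dx": -0.0187,"dy": 0.002,"dz": 0.0325,"twist": 0,"jaw": 1},{"dx": -0.0187,"dy": 0.002,"dz": 0.0325,"twist": 0,"jaw": 1},{"dx": 0,"dy": 0,"dz": 0,"twist": 0,"jaw": 1},{"dx": 0,"dy": 0,"dz": 0,"twist": 0,"jaw": 1}])

```text
t: 4.88
eef_pos: [0.6913, 0.0165, 0.2095]
ee_rot: [-3.142, -0.005, -2.856]
force: [-0.8, -0.4, 0.9]
width: 0.0876
gripper_force: 0.0
```

```bash
cat > look.py <<'E'
from h import *
import pickle,sys
k=sys.argv[1]; st(); ci=arm.camera_info('wrist'); im=arm.grab_frame('wrist'); cv2.imwrite(f'pics/{k}.png',im); pickle.dump(ci,open(f'{k}.pkl','wb'))
E
python3 look.py bc
```

```text
t 4.88 pos [0.6913 0.0165 0.2095] rot [-3.1416 -0.0049 -2.8558] w 0.0876 gf 0.0 F [-0.81 -0.4   0.89] M [-0.001  0.021 -0.017] q [ 0.3   0.44 -0.05 -0.   -1.08 -1.59]
```

move_arm(increments=[{"dx": 0.031,"dy": 0,"dz": 0.008,"twist": 0,"jaw": 1},{"dx": 0.031,"dy": 0,"dz": 0.008,"twist": 0,"jaw": 1},{"dx": 0.031,"dy": 0,"dz": 0.008,"twist": 0,"jaw": 1},{"dx": 0.031,"dy": 0,"dz": 0.008,"twist": 0,"jaw": 1},{"dx": 0.031,"dy": 0,"dz": 0.008,"twist": 0,"jaw": 1},{"dx": 0,"dy": 0,"dz": 0,"twist": 0,"jaw": 1},{"dx": 0,"dy": 0,"dz": 0,"twist": 0,"jaw": 1}])

```text
t: 5.52
eef_pos: [0.5425, -0.0273, 0.175]
ee_rot: [-3.141, 0.004, -2.855]
force: [0.9, 0.6, 0.5]
width: 0.0876
gripper_force: 0.0
```

```bash
python3 look.py ad
python3 - <<'E'
from h import *
import pickle
N=dict(a=(.461,.006),b=(.599,.069),c=(.656,-.069),d=(.516,-.129))
o=[]
for n,v in zip('abcd',['ad','bc','bc','ad']):
    im=cv2.imread(f'pics/{v}.png'); ci=pickle.load(open(v+'.pkl','rb')); x,y=N[n]
    # rectify to world-aligned ortho view at z=.0725 : up = +x, left=+y ; 50mm, 6px/mm
    g=np.linspace(-.025,.025,300); X,Y=np.meshgrid(x-g,y-g,indexing='ij')
    p=proj('wrist',np.c_[X.ravel(),Y.ravel(),np.full(X.size,.0725)],ci).reshape(300,300,2).astype(np.float32)
    c=cv2.remap(im,p[...,0],p[...,1],cv2.INTER_CUBIC)
    g8=cv2.createCLAHE(4,(3,3)).apply(cv2.cvtColor(c,cv2.COLOR_BGR2GRAY)); o.append(cv2.cvtColor(g8,cv2.COLOR_GRAY2BGR))
for i in o:
    for k in range(0,300,60): cv2.line(i,(k,0),(k,6),(0,0,255),1); cv2.line(i,(0,k),(6,k),(0,0,255),1)
cv2.imwrite('pics/n3.png',np.vstack([np.hstack(o[:2]),np.hstack(o[2:])]))
E
```

```text
t 5.52 pos [ 0.5425 -0.0273  0.175 ] rot [-3.1413  0.0042 -2.8554] w 0.0876 gf 0.0 F [0.92 0.57 0.46] M [-0.011 -0.09  -0.005] q [ 0.31  0.25 -0.44  0.   -0.88 -1.6 ]
```

View pics/n3.png

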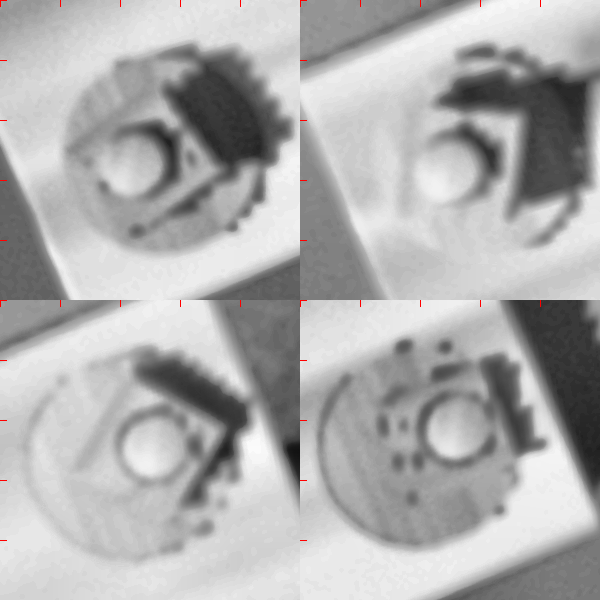

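The rectified crops (up = +x, left = +y) show the nut sides. In a, the edge runs (165,88)-(225,165), about 37°. In b, (525,115)-(510,215) gives about -7°. In c, (140,375)-(228,425) gives about -30°. In d, (485,365)-(520,450) gives about 20°. I will refine these numerically, along with the bolt circles.

Run:
```python
from h import *
import pickle
N=dict(a=(.461,.006),b=(.599,.069),c=(.656,-.069),d=(.516,-.129))
C=dict(a=(131,162),b=(446,172),c=(152,447),d=(456,428))
W=[];off=[]
for n,v in zip('abcd',['ad','bc','bc','ad']):
    ci=pickle.load(open(v+'.pkl','rb')); x,y=N[n]; u,w=C[n][0]%300,C[n][1]%300
    P=[x+(150-w)/6e3,y+(150-u)/6e3,.0725]; px=proj('wrist',P,ci); q=onplane('wrist',px,.076,ci)[0]; W.append(q[:2])
    im=cv2.imread(f'pics/{v}.png'); g=np.linspace(-.016,.016,193)
    X,Y=np.meshgrid(q[0]-g,q[1]-g,indexing='ij'); p=proj('wrist',np.c_[X.ravel(),Y.ravel(),np.full(X.size,.071)],ci).reshape(193,193,2).astype(np.float32)
    c=cv2.GaussianBlur(cv2.cvtColor(cv2.remap(im,p[...,0],p[...,1],cv2.INTER_CUBIC),cv2.COLOR_BGR2GRAY).astype(np.float32),(0,0),4)
    gx=cv2.Sobel(c,5,1,0);gy=cv2.Sobel(c,5,0,1) # right=-y, down=-x
    r=np.hypot(X-q[0],Y-q[1]); m=(r>.0085)&(r<.0135)
    wx,wy=-gy,-gx; a=np.arctan2(wy,wx); mag=np.hypot(wx,wy)*m
    # sides: gradient direction must agree with distance ~ 9.5mm along it
    dist=np.abs((X-q[0])*np.cos(a)+(Y-q[1])*np.sin(a)); mag=mag*(dist>.0075)*(dist<.0125)
    h=np.histogram(np.degrees(a)%90,bins=30,range=(0,90),weights=mag)[0]; h=(h/h.max()*99).astype(int)
    print(n,q.round(4),h)
W=np.array(W); S=np.array([[-75,75],[75,75],[75,-75],[-75,-75]])/1e3
c=W.mean(0); z=((W-c)@[1,1j])/(S@[1,1j]); yaw=np.angle(z.mean()); print('center',c,'yaw',np.degrees(yaw),'scale',abs(z.mean()))
Rm=np.array([[np.cos(yaw),-np.sin(yaw)],[np.sin(yaw),np.cos(yaw)]]); F=c+S@Rm.T; print(F.round(4),((W-F)*1e3).round(1))
```

```text
a [0.4593 0.0082 0.076 ] [ 5  5  4  6  7  8 12 15 20 39 46 75 99 48 31 18 10  7  6  5  4  4  4  3
  3  3  3  3  5  6]
b [0.5958 0.0686 0.076 ] [13 12  6  4  3  3  2  2  2  1  1  1  1  2  3  3  3  3  3  3  3  5  5  9
  8 12 27 99 34 14]
c [ 0.656  -0.0683  0.076 ] [ 2  3  2  2  2  2  2  2  2  3  6  4  4  4  5  6  8 13 33 78 99 26 18 10
  6  5  5  4  8  5]
d [ 0.5189 -0.1285  0.076 ] [23 22 27 42 33 31 55 99 52 41 33 19 15  9 12  8  9  9 11  5  4  5  5  5
  7  6  6  6  8 10]
center [ 0.55751355 -0.03001933] yaw 23.71750779036118 scale 0.9960864029055501
[[ 0.4587  0.0085]
 [ 0.596   0.0688]
 [ 0.6563 -0.0685]
 [ 0.519  -0.1289]] [[ 0.6 -0.3]
 [-0.2 -0.2]
 [-0.3  0.2]
 [-0.1  0.4]]
```

move_arm(increments=[{"dx": -0.0122,"dy": 0.038,"dz": -0.0065,"twist": 0,"jaw": 1},{"dx": -0.0122,"dy": 0.038,"dz": -0.0065,"twist": 0,"jaw": 1},{"dx": -0.0122,"dy": 0.038,"dz": -0.0065,"twist": 0,"jaw": 1},{"dx": -0.0122,"dy": 0.038,"dz": -0.0065,"twist": 0,"jaw": 1},{"dx": -0.0122,"dy": 0.038,"dz": -0.0065,"twist": 0,"jaw": 1},{"dx": -0.0122,"dy": 0.038,"dz": -0.0065,"twist": 0,"jaw": 1},{"dx": -0.0122,"dy": 0.038,"dz": -0.0065,"twist": 0,"jaw": 1},{"dx": -0.0122,"dy": 0.038,"dz": -0.0065,"twist": 0,"jaw": 1},{"dx": -0.0122,"dy": 0.038,"dz": -0.0065,"twist": 0,"jaw": 1},{"dx": -0.0122,"dy": 0.038,"dz": -0.0065,"twist": 0,"jaw": 1},{"dx": 0,"dy": 0,"dz": 0,"twist": 0,"jaw": 1},{"dx": 0,"dy": 0,"dz": 0,"twist": 0,"jaw": 1}])

```text
t: 6.57
eef_pos: [0.5536, 0.3757, 0.2385]
ee_rot: [3.14, 0.003, -2.852]
force: [0.6, -0.6, -0.4]
width: 0.0875
gripper_force: 0.0
```

```bash
python3 look.py key
python3 - <<'E'
from h import *
import pickle
ci=pickle.load(open('key.pkl','rb')); im=cv2.imread('pics/key.png')
for n in ['wrench_grip','wrench_foot','block_hole0']: print(n,[(round(d['score'],2),np.round(d['position'],4).tolist()) for d in arm.pinpoint('wrist',n)][:3])
for d in arm.silhouettes('wrist','wrench')[:1]:
    m=d['pixels']; g=cv2.cvtColor(im,cv2.COLOR_BGR2GRAY); hs=cv2.cvtColor(im,cv2.COLOR_BGR2HSV)
    k=(m&(g<70)).astype(np.uint8); nl,lab,stt,_=cv2.connectedComponentsWithStats(k); i=1+stt[1:,4].argmax(); ys,xs=np.nonzero(lab==i)
    P=onplane('wrist',np.c_[xs,ys],.118,ci)[:,:2]; print(d['score'],len(xs),xs.min(),xs.max(),ys.min(),ys.max(),cv2.minAreaRect((P*1000).astype(np.float32)))
cv2.imwrite('pics/keyb.png',im)
E
```

```text
t 6.57 pos [0.5536 0.3757 0.2385] rot [ 3.1403e+00  2.6000e-03 -2.8521e+00] w 0.0875 gf 0.0 F [ 0.62 -0.6  -0.36] M [-0.093  0.064 -0.008] q [ 0.89  0.38 -0.08  0.   -1.11 -2.17]
wrench_grip [(0.67, [0.4902, 0.3584, 0.1083])]
wrench_foot [(0.65, [0.4881, 0.3585, 0.0182])]
block_hole0 [(0.71, [0.4971, 0.2471, 0.0508]), (0.33, [0.4879, 0.3594, 0.0188])]
0.77 3381 245 277 54 190 ((489.1338806152344, 356.03607177734375), (96.98080444335938, 19.49809455871582), 11.973721504211426)
```

View pics/keyb.png

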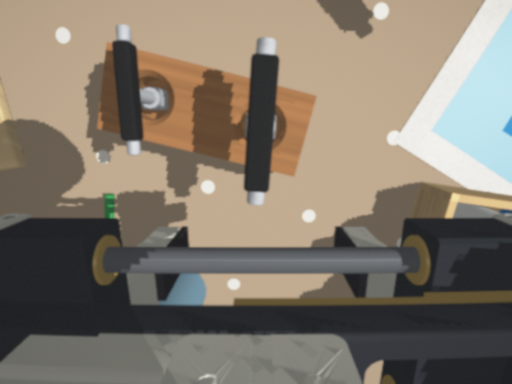

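The picture shows the large black handle at (262,120) with its steel ends at (266,47) and (257,197). The small key is at (128,90). The handle centre is (0.4895, 0.3565) at yaw 12°, which agrees with the earlier measurements.

move_arm(increments=[{"dx": 0.0336,"dy": 0,"dz": 0,"twist": 0,"jaw": 1},{"dx": 0.0336,"dy": 0,"dz": 0,"twist": 0,"jaw": 1},{"dx": 0,"dy": 0,"dz": 0.0285,"twist": 0.08,"jaw": 1},{"dx": 0,"dy": 0,"dz": 0.0285,"twist": 0,"jaw": 1},{"dx": 0,"dy": 0,"dz": 0.0285,"twist": 0,"jaw": 1},{"dx": 0,"dy": 0,"dz": 0,"twist": 0,"jaw": 1},{"dx": 0,"dy": 0,"dz": 0,"twist": 0,"jaw": -1},{"dx": 0,"dy": 0,"dz": 0,"twist": 0,"jaw": -1},{"dx": 0,"dy": 0,"dz": 0,"twist": 0,"jaw": -1},{"dx": 0,"dy": 0,"dz": 0,"twist": 0,"jaw": -1},{"dx": 0,"dy": 0,"dz": 0,"twist": 0,"jaw": -1},{"dx": 0,"dy": 0,"dz": 0,"twist": 0,"jaw": -1}], force=55)

```text
t: 7.82
eef_pos: [0.4888, 0.3539, 0.1526]
ee_rot: [3.141, 0.001, -2.935]
force: [-0.3, -0.2, -0.8]
width: 0.0534
gripper_force: 0.0
```

```bash
python3 -c "
from h import *
st()"
```

```text
t 7.82 pos [0.4888 0.3539 0.1526] rot [ 3.1407e+00  1.1000e-03 -2.9348e+00] w 0.0534 gf 0.0 F [-0.29 -0.23 -0.78] M [-0.019  0.003  0.023] q [ 0.95  0.36 -0.33  0.   -0.88 -2.31]
```

move_arm(increments=[{"dx": 0,"dy": 0.002,"dz": 0,"twist": 0,"jaw": -1},{"dx": 0,"dy": 0,"dz": 0,"twist": 0,"jaw": -1},{"dx": 0,"dy": 0,"dz": 0,"twist": 0,"jaw": -1},{"dx": 0,"dy": 0,"dz": 0,"twist": 0,"jaw": -1},{"dx": 0,"dy": 0,"dz": 0,"twist": 0,"jaw": -1},{"dx": 0,"dy": 0,"dz": 0,"twist": 0,"jaw": -1},{"dx": 0,"dy": 0,"dz": 0,"twist": 0,"jaw": -1},{"dx": 0,"dy": 0,"dz": 0,"twist": 0,"jaw": -1}])

```text
t: 8.48
eef_pos: [0.488, 0.3556, 0.1516]
ee_rot: [-3.142, -0.0, -2.935]
force: [0.0, 0.7, -0.9]
width: 0.0198
gripper_force: 55.0
```

```bash
python3 -c "
from h import *
st()"
```

```text
t 8.48 pos [0.488  0.3556 0.1516] rot [-3.1415e+00 -1.0000e-04 -2.9348e+00] w 0.0198 gf 55.0 F [ 0.03  0.7  -0.92] M [ 0.149  0.02  -0.004] q [ 0.95  0.37 -0.33 -0.   -0.88 -2.32]
```

move_arm(increments=[{"dx": 0,"dy": 0,"dz": -0.015,"twist": 0,"jaw": -1},{"dx": 0,"dy": 0,"dz": -0.025,"twist": 0,"jaw": -1},{"dx": 0,"dy": 0,"dz": -0.025,"twist": 0,"jaw": -1},{"dx": 0,"dy": 0,"dz": -0.025,"twist": 0,"jaw": -1},{"dx": 0.0112,"dy": -0.0371,"dz": 0,"twist": 0,"jaw": -1},{"dx": 0.0112,"dy": -0.0371,"dz": 0,"twist": 0,"jaw": -1},{"dx": 0.0112,"dy": -0.0371,"dz": 0,"twist": 0,"jaw": -1}])

```text
t: 9.07
eef_pos: [0.4772, 0.2386, 0.2412]
ee_rot: [-3.142, -0.001, -2.934]
force: [1.7, -0.9, -3.5]
width: 0.02
gripper_force: 55.0
```

move_arm(increments=[{"dx": 0.0112,"dy": -0.0371,"dz": 0,"twist": 0,"jaw": -1},{"dx": 0.0112,"dy": -0.0371,"dz": 0,"twist": 0,"jaw": -1},{"dx": 0.0112,"dy": -0.0371,"dz": 0,"twist": 0,"jaw": -1},{"dx": 0.0112,"dy": -0.0371,"dz": 0,"twist": 0,"jaw": -1},{"dx": 0.0112,"dy": -0.0371,"dz": 0,"twist": 0,"jaw": -1},{"dx": 0.0112,"dy": -0.0371,"dz": 0,"twist": 0,"jaw": -1},{"dx": 0,"dy": 0,"dz": 0,"twist": -0.11,"jaw": -1},{"dx": 0,"dy": 0,"dz": 0,"twist": -0.11,"jaw": -1},{"dx": 0,"dy": 0,"dz": 0,"twist": -0.11,"jaw": -1},{"dx": 0,"dy": 0,"dz": 0,"twist": -0.1,"jaw": -1},{"dx": 0,"dy": 0,"dz": 0,"twist": 0,"jaw": -1},{"dx": 0,"dy": 0,"dz": 0,"twist": 0,"jaw": -1}])

```text
t: 10.07
eef_pos: [0.4576, 0.008, 0.2413]
ee_rot: [3.141, -0.001, -2.508]
force: [0.7, 0.4, -3.4]
width: 0.0194
gripper_force: 55.0
```

```bash
python3 look.py hov_a
python3 - <<'E'
from h import *
s=arm.get_state(); r=R.from_euler('xyz',s['ee_rot']).as_matrix()
go(.4579,.0079,.2416,-2.505,s)
arm.grab_frame('side');arm.grab_frame('top')
for c in ['side','top','wrist']:
  for n in ['wrench_foot','wrench_grip']:
    for d in arm.pinpoint(c,n)[:4]:
        p=(r.T@(np.array(d['position'])-s['eef_pos']))
        if np.linalg.norm(p[:2])<.05: print(c,n,round(d['score'],2),p.round(4))
E
```

```text
t 10.07 pos [0.4576 0.008  0.2413] rot [ 3.1411e+00 -7.0000e-04 -2.5083e+00] w 0.0194 gf 55.0 F [ 0.7   0.36 -3.41] M [ 0.022  0.047 -0.015] q [ 0.45  0.04 -0.52 -0.   -1.01 -1.39]
shift [-0.0001 -0.0003 -0.0002] twist -0.0035
side wrench_foot 0.98 [-0.0026 -0.0003  0.1302]
side wrench_grip 0.93 [-0.0003 -0.0005  0.045 ]
wrist wrench_grip 0.89 [-0.0025  0.0029  0.0413]
```

View pics/hov_a.png

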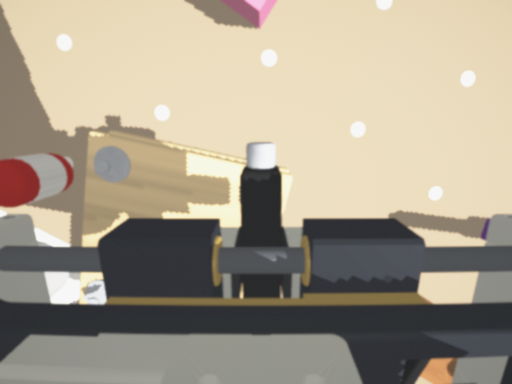

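The handle end shows at (261,143), centred, so the key sits squarely in the grip. Its centre is within about 1 mm of the TCP along the handle. I will go down gently.

move_arm(increments=[{"dx": 0,"dy": 0,"dz": 0.03,"twist": 0,"jaw": -1},{"dx": 0,"dy": 0,"dz": 0.005,"twist": 0,"jaw": -1},{"dx": 0,"dy": 0,"dz": 0.005,"twist": 0,"jaw": -1},{"dx": 0,"dy": 0,"dz": 0,"twist": 0,"jaw": -1}])

```text
t: 10.85
eef_pos: [0.4578, 0.0079, 0.2012]
ee_rot: [-3.141, -0.002, -2.505]
force: [-1.4, -0.0, -3.3]
width: 0.0196
gripper_force: 55.0
```

```bash
python3 -c "
from h import *
st()"
```

```text
t 10.85 pos [0.4578 0.0079 0.2012] rot [-3.1415e+00 -1.8000e-03 -2.5047e+00] w 0.0196 gf 55.0 F [-1.39 -0.05 -3.32] M [0.09  0.041 0.005] q [ 0.45  0.08 -0.58  0.   -0.91 -1.38]
```

move_arm(increments=[{"dx": 0,"dy": 0,"dz": 0.006,"twist": 0,"jaw": -1},{"dx": 0,"dy": 0,"dz": 0,"twist": 0.12,"jaw": -1},{"dx": 0,"dy": 0,"dz": 0,"twist": 0.1,"jaw": -1},{"dx": 0,"dy": 0,"dz": 0,"twist": 0,"jaw": -1}])

```text
t: 11.18
eef_pos: [0.4577, 0.0074, 0.1956]
ee_rot: [-3.141, -0.001, -2.729]
force: [-0.1, -5.4, -6.2]
width: 0.0199
gripper_force: 55.0
```

```bash
python3 -c "
from h import *
st()"
```

```text
t 11.18 pos [0.4577 0.0074 0.1956] rot [-3.1408e+00 -1.3000e-03 -2.7293e+00] w 0.0199 gf 55.0 F [-0.07 -5.38 -6.23] M [-2.331 -0.239  0.054] q [ 0.45  0.09 -0.59  0.   -0.9  -1.61]
```

move_arm(increments=[{"dx": 0,"dy": 0,"dz": 0,"twist": 0.12,"jaw": -1},{"dx": 0,"dy": 0,"dz": 0,"twist": 0.12,"jaw": -1},{"dx": 0,"dy": 0,"dz": 0,"twist": 0.12,"jaw": -1},{"dx": 0,"dy": 0,"dz": 0,"twist": 0.12,"jaw": -1},{"dx": 0,"dy": 0,"dz": 0,"twist": 0.12,"jaw": -1},{"dx": 0,"dy": 0,"dz": 0,"twist": 0.07,"jaw": -1},{"dx": 0,"dy": 0,"dz": 0,"twist": 0,"jaw": -1},{"dx": 0,"dy": 0,"dz": 0,"twist": 0,"jaw": -1}])

```text
t: 11.85
eef_pos: [0.4576, 0.0081, 0.1957]
ee_rot: [-3.142, -0.001, 2.893]
force: [-1.0, -1.6, -4.0]
width: 0.0197
gripper_force: 55.0
```

```bash
python3 -c "
from h import *
st()"
```

```text
t 11.85 pos [0.4576 0.0081 0.1957] rot [-3.1416e+00 -6.0000e-04  2.8928e+00] w 0.0197 gf 55.0 F [-1.04 -1.56 -3.99] M [-0.418  0.754  0.063] q [ 0.45  0.09 -0.59 -0.   -0.9  -2.27]
```

move_arm(increments=[{"dx": 0,"dy": 0,"dz": 0,"twist": -0.11,"jaw": -1},{"dx": 0,"dy": 0,"dz": -0.023,"twist": 0,"jaw": -1},{"dx": 0,"dy": 0,"dz": -0.023,"twist": 0,"jaw": -1},{"dx": -0.0345,"dy": -0.0082,"dz": 0,"twist": 0,"jaw": -1},{"dx": -0.0345,"dy": -0.0082,"dz": 0,"twist": 0,"jaw": -1},{"dx": -0.0345,"dy": -0.0082,"dz": 0,"twist": 0,"jaw": -1},{"dx": -0.0345,"dy": -0.0082,"dz": 0,"twist": 0,"jaw": -1},{"dx": -0.0345,"dy": -0.0082,"dz": 0,"twist": 0,"jaw": -1},{"dx": -0.0345,"dy": -0.0082,"dz": 0,"twist": 0,"jaw": -1},{"dx": 0,"dy": 0,"dz": 0,"twist": 0,"jaw": -1}])

```text
t: 12.68
eef_pos: [0.6614, -0.0721, 0.2404]
ee_rot: [-3.141, 0.002, 3.002]
force: [0.4, 0.1, -1.9]
width: 0.0199
gripper_force: 55.0
```

```bash
cat > nuts.py <<'E'
# angle (deg mod 90) of the visible nuts in a saved wrist picture
from h import *
import pickle,sys
k=sys.argv[1]; ci=pickle.load(open(k+'.pkl','rb')); im=cv2.imread(f'pics/{k}.png')
N=dict(a=(.4587,.0085),b=(.596,.0688),c=(.6563,-.0685),d=(.519,-.1289)); o=[]
for n in sys.argv[2]:
    q=N[n]; u,v=proj('wrist',[*q,.0725],ci)[0]; 
    g=np.linspace(-.020,.020,241)
    X,Y=np.meshgrid(q[0]-g,q[1]-g,indexing='ij'); p=proj('wrist',np.c_[X.ravel(),Y.ravel(),np.full(X.size,.071)],ci).reshape(241,241,2).astype(np.float32)
    raw=cv2.cvtColor(cv2.remap(im,p[...,0],p[...,1],cv2.INTER_CUBIC),cv2.COLOR_BGR2GRAY); c=cv2.GaussianBlur(raw.astype(np.float32),(0,0),4)
    wx,wy=-cv2.Sobel(c,5,0,1),-cv2.Sobel(c,5,1,0); r=np.hypot(X-q[0],Y-q[1]); a=np.arctan2(wy,wx)
    dist=np.abs((X-q[0])*np.cos(a)+(Y-q[1])*np.sin(a)); mag=np.hypot(wx,wy)*(r>.0085)*(r<.0135)*(dist>.0075)*(dist<.0125)
    h=np.histogram(np.degrees(a)%90,bins=30,range=(0,90),weights=mag)[0]; h=(h/h.max()*99).astype(int)
    print(n,(round(u),round(v)),h); o.append(cv2.resize(cv2.createCLAHE(4,(3,3)).apply(raw),(260,260)))
cv2.imwrite(f'pics/{k}_n.png',np.hstack(o))
E
python3 look.py p1; python3 nuts.py p1 abd
```

```text
t 12.68 pos [ 0.6614 -0.0721  0.2404] rot [-3.1406e+00  2.1000e-03  3.0015e+00] w 0.0199 gf 55.0 F [ 0.42  0.12 -1.93] M [ 0.042 -0.34   0.003] q [ 0.18  0.38 -0.08  0.   -1.11 -1.9 ]
a (327, -61) [-9223372036854775808 -9223372036854775808 -9223372036854775808
 -9223372036854775808 -9223372036854775808 -9223372036854775808
 -9223372036854775808 -9223372036854775808 -9223372036854775808
 -9223372036854775808 -9223372036854775808 -9223372036854775808
 -9223372036854775808 -9223372036854775808 -9223372036854775808
 -9223372036854775808 -9223372036854775808 -9223372036854775808
 -9223372036854775808 -9223372036854775808 -9223372036854775808
 -9223372036854775808 -9223372036854775808 -9223372036854775808
 -9223372036854775808 -9223372036854775808 -9223372036854775808
 -9223372036854775808 -9223372036854775808 -9223372036854775808]
b (408, 107) [12  7  6  7  6  5  5  4  4  4  4  4  3  3  3  4  3  5  4  2  3  3  4  6
 28 58 60 65 99 45]
d (171, 47) [21 52 47 50 43 46 55 88 99 81 75 45 32 21 18 13 11 10 12 16  7  4  4  3
  4  5  5  6  5  6]nuts.py:13: RuntimeWarning: invalid value encountered in divide
  h=np.histogram(np.degrees(a)%90,bins=30,range=(0,90),weights=mag)[0]; h=(h/h.max()*99).astype(int)
nuts.py:13: RuntimeWarning: invalid value encountered in cast
  h=np.histogram(np.degrees(a)%90,bins=30,range=(0,90),weights=mag)[0]; h=(h/h.max()*99).astype(int)
```

View pics/p1_n.png

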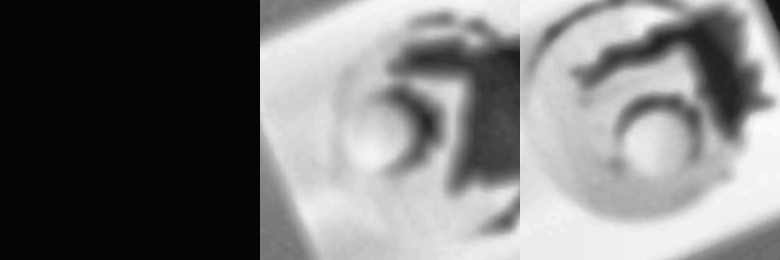

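Nut a is out of view here (black tile). The other two tiles show b with its side at about -7° and d at about 21°. Now I turn to nut c.

move_arm(increments=[{"dx": 0,"dy": 0,"dz": 0,"twist": -0.12,"jaw": -1},{"dx": 0,"dy": 0,"dz": 0,"twist": -0.12,"jaw": -1},{"dx": 0,"dy": 0,"dz": 0,"twist": -0.12,"jaw": -1},{"dx": 0,"dy": 0,"dz": 0,"twist": -0.12,"jaw": -1},{"dx": 0,"dy": 0,"dz": 0,"twist": -0.12,"jaw": -1},{"dx": 0,"dy": 0,"dz": 0,"twist": -0.12,"jaw": -1},{"dx": 0,"dy": 0,"dz": 0,"twist": -0.12,"jaw": -1},{"dx": 0,"dy": 0,"dz": 0,"twist": -0.12,"jaw": -1},{"dx": 0,"dy": 0,"dz": 0,"twist": -0.12,"jaw": -1},{"dx": 0,"dy": 0,"dz": 0,"twist": -0.115,"jaw": -1},{"dx": 0,"dy": 0,"dz": 0,"twist": 0,"jaw": -1},{"dx": 0,"dy": 0,"dz": 0,"twist": 0,"jaw": -1}])

```text
t: 13.73
eef_pos: [0.6558, -0.0697, 0.2421]
ee_rot: [-3.141, 0.001, -2.091]
force: [-0.2, 0.7, -4.1]
width: 0.0195
gripper_force: 55.0
```

```bash
python3 look.py hc; python3 -c "
from h import *
go(.6558,-.0694,.2013,-2.086)"; python3 nuts.py hc abd
```

```text
t 13.73 pos [ 0.6558 -0.0697  0.2421] rot [-3.141e+00  7.000e-04 -2.091e+00] w 0.0195 gf 55.0 F [-0.19  0.75 -4.14] M [0.007 0.046 0.04 ] q [ 0.19  0.37 -0.09 -0.   -1.11 -0.71]
shift [-0.0004  0.0002  0.0407] twist -0.006
a (480, 168) [41 35 32 32 32 32 40 20  8  7  8 10 12 19 17 26 21 18 16 16 21 21 27 30
 33 40 99 54 55 45]
b (376, 282) [ 8  8  8  7  7  9  9 10  9  9  9  9 10 10 10 13 20 33 66 99 97 60 44 27
 18 14 11  9 10  9]
d (364, 65) [41 30 30 31 38 49 79 99 84 95 54 44 34 21 20 19 18 16 13 12  8  7  8  8
  8 14 15 32 38 41]
```

Nut a now reads about -10°, so it has moved roughly 45° as intended. I go down on c.

move_arm(increments=[{"dx": 0,"dy": 0,"dz": 0.03,"twist": 0,"jaw": -1},{"dx": 0,"dy": 0,"dz": 0.005,"twist": 0,"jaw": -1},{"dx": 0,"dy": 0,"dz": 0.005,"twist": 0,"jaw": -1},{"dx": 0,"dy": 0,"dz": 0,"twist": 0,"jaw": -1}])

```text
t: 14.12
eef_pos: [0.6557, -0.0702, 0.2011]
ee_rot: [3.141, -0.001, -2.091]
force: [0.0, -1.2, -3.2]
width: 0.0197
gripper_force: 55.0
```

```bash
python3 -c "
from h import *
st()"
```

```text
t 14.12 pos [ 0.6557 -0.0702  0.2011] rot [ 3.1407e+00 -1.0000e-03 -2.0907e+00] w 0.0197 gf 55.0 F [ 0.   -1.16 -3.22] M [-0.066  0.027  0.032] q [ 0.19  0.4  -0.14  0.   -1.03 -0.71]
```

move_arm(increments=[{"dx": 0,"dy": 0,"dz": 0.006,"twist": 0,"jaw": -1},{"dx": 0,"dy": 0,"dz": 0,"twist": 0.12,"jaw": -1},{"dx": 0,"dy": 0,"dz": 0,"twist": 0.12,"jaw": -1},{"dx": 0,"dy": 0,"dz": 0,"twist": 0.12,"jaw": -1},{"dx": 0,"dy": 0,"dz": 0,"twist": 0.12,"jaw": -1},{"dx": 0,"dy": 0,"dz": 0,"twist": 0.12,"jaw": -1},{"dx": 0,"dy": 0,"dz": 0,"twist": 0.12,"jaw": -1},{"dx": 0,"dy": 0,"dz": 0,"twist": 0.12,"jaw": -1},{"dx": 0,"dy": 0,"dz": 0,"twist": 0.05,"jaw": -1},{"dx": 0,"dy": 0,"dz": 0,"twist": 0,"jaw": -1},{"dx": 0,"dy": 0,"dz": 0,"twist": 0,"jaw": -1}])

```text
t: 15.03
eef_pos: [0.6554, -0.0699, 0.1956]
ee_rot: [3.141, -0.001, -2.978]
force: [-1.8, 0.9, -4.6]
width: 0.0196
gripper_force: 55.0
```

```bash
python3 -c "
from h import *
st()"
```

```text
t 15.03 pos [ 0.6554 -0.0699  0.1956] rot [ 3.1411e+00 -8.0000e-04 -2.9781e+00] w 0.0196 gf 55.0 F [-1.83  0.89 -4.64] M [0.578 0.737 0.026] q [ 0.19  0.4  -0.15 -0.   -1.02 -1.6 ]
```

move_arm(increments=[{"dx": 0,"dy": 0,"dz": 0,"twist": -0.11,"jaw": -1},{"dx": 0,"dy": 0,"dz": -0.023,"twist": 0,"jaw": -1},{"dx": 0,"dy": 0,"dz": -0.023,"twist": 0,"jaw": -1},{"dx": 0.0052,"dy": 0.0371,"dz": 0,"twist": 0,"jaw": -1},{"dx": 0.0052,"dy": 0.0371,"dz": 0,"twist": 0,"jaw": -1},{"dx": 0.0052,"dy": 0.0371,"dz": 0,"twist": 0,"jaw": -1},{"dx": 0.0052,"dy": 0.0371,"dz": 0,"twist": 0,"jaw": -1},{"dx": 0,"dy": 0,"dz": 0,"twist": -0.118,"jaw": -1},{"dx": 0,"dy": 0,"dz": 0,"twist": -0.118,"jaw": -1},{"dx": 0,"dy": 0,"dz": 0,"twist": -0.118,"jaw": -1},{"dx": 0,"dy": 0,"dz": 0,"twist": -0.118,"jaw": -1},{"dx": 0,"dy": 0,"dz": 0,"twist": -0.118,"jaw": -1}])

```text
t: 16.03
eef_pos: [0.5963, 0.0675, 0.2424]
ee_rot: [-3.141, 0.001, -2.271]
force: [-0.0, -0.3, -3.5]
width: 0.0195
gripper_force: 55.0
```

move_arm(increments=[{"dx": 0,"dy": 0,"dz": 0,"twist": -0.118,"jaw": -1},{"dx": 0,"dy": 0,"dz": 0,"twist": -0.118,"jaw": -1},{"dx": 0,"dy": 0,"dz": 0,"twist": -0.118,"jaw": -1},{"dx": 0,"dy": 0,"dz": 0,"twist": -0.118,"jaw": -1},{"dx": 0,"dy": 0,"dz": 0,"twist": -0.118,"jaw": -1},{"dx": 0,"dy": 0,"dz": 0,"twist": 0,"jaw": -1},{"dx": 0,"dy": 0,"dz": 0,"twist": 0,"jaw": -1}])

```text
t: 16.62
eef_pos: [0.5962, 0.0672, 0.2421]
ee_rot: [-3.141, 0.0, -1.692]
force: [-0.4, -0.2, -3.7]
width: 0.0195
gripper_force: 55.0
```

```bash
python3 look.py hb; python3 -c "
from h import *
go(.5959,.0678,.2013,-1.689)"; python3 nuts.py hb acd
```

```text
t 16.62 pos [0.5962 0.0672 0.2421] rot [-3.1407e+00  3.0000e-04 -1.6923e+00] w 0.0195 gf 55.0 F [-0.36 -0.16 -3.67] M [0.06  0.1   0.002] q [ 0.44  0.27 -0.23  0.   -1.07 -0.56]
shift [-0.0005  0.0003  0.0407] twist -0.004
a (404, 118) [44 31 30 39 41 43 48 16 14  9  9  9 11 13 11  8  8  7  7 24 73 52 54 47
 46 52 83 93 99 46]
c (171, 54) [46 56 75 81 93 99 88 73 73 82 87 65 56 58 50 44 46 30 36 30 36 34 37 42
 32 37 38 43 36 45]
d (326, -48) [-9223372036854775808 -9223372036854775808 -9223372036854775808
 -9223372036854775808 -9223372036854775808 -9223372036854775808
 -9223372036854775808 -9223372036854775808 -9223372036854775808
 -9223372036854775808 -9223372036854775808 -9223372036854775808
 -9223372036854775808 -9223372036854775808 -9223372036854775808
 -9223372036854775808 -9223372036854775808 -9223372036854775808
 -9223372036854775808 -9223372036854775808 -9223372036854775808
 -9223372036854775808 -9223372036854775808 -9223372036854775808
 -9223372036854775808 -9223372036854775808 -9223372036854775808
 -9223372036854775808 -9223372036854775808 -9223372036854775808]nuts.py:13: RuntimeWarning: invalid value encountered in divide
  h=np.histogram(np.degrees(a)%90,bins=30,range=(0,90),weights=mag)[0]; h=(h/h.max()*99).astype(int)
nuts.py:13: RuntimeWarning: invalid value encountered in cast
  h=np.histogram(np.degrees(a)%90,bins=30,range=(0,90),weights=mag)[0]; h=(h/h.max()*99).astype(int)
```

move_arm(increments=[{"dx": 0,"dy": 0,"dz": 0.03,"twist": 0,"jaw": -1},{"dx": 0,"dy": 0,"dz": 0.005,"twist": 0,"jaw": -1},{"dx": 0,"dy": 0,"dz": 0.005,"twist": 0,"jaw": -1},{"dx": 0,"dy": 0,"dz": 0,"twist": 0,"jaw": -1}])

```text
t: 17.0
eef_pos: [0.5959, 0.0671, 0.2012]
ee_rot: [3.141, -0.001, -1.691]
force: [-0.1, -0.0, -3.2]
width: 0.0195
gripper_force: 55.0
```

move_arm(increments=[{"dx": 0,"dy": 0,"dz": 0.006,"twist": 0,"jaw": -1},{"dx": 0,"dy": 0,"dz": 0,"twist": 0.12,"jaw": -1},{"dx": 0,"dy": 0,"dz": 0,"twist": 0.12,"jaw": -1},{"dx": 0,"dy": 0,"dz": 0,"twist": 0.12,"jaw": -1},{"dx": 0,"dy": 0,"dz": 0,"twist": 0.12,"jaw": -1},{"dx": 0,"dy": 0,"dz": 0,"twist": 0.12,"jaw": -1},{"dx": 0,"dy": 0,"dz": 0,"twist": 0.12,"jaw": -1},{"dx": 0,"dy": 0,"dz": 0,"twist": 0.12,"jaw": -1},{"dx": 0,"dy": 0,"dz": 0,"twist": 0.05,"jaw": -1},{"dx": 0,"dy": 0,"dz": 0,"twist": 0,"jaw": -1},{"dx": 0,"dy": 0,"dz": 0,"twist": 0,"jaw": -1}])

```text
t: 17.92
eef_pos: [0.5955, 0.0671, 0.1956]
ee_rot: [3.141, -0.001, -2.578]
force: [-2.5, -1.2, -4.1]
width: 0.0195
gripper_force: 55.0
```

move_arm(increments=[{"dx": 0,"dy": 0,"dz": 0,"twist": -0.11,"jaw": -1},{"dx": 0,"dy": 0,"dz": -0.023,"twist": 0,"jaw": -1},{"dx": 0,"dy": 0,"dz": -0.023,"twist": 0,"jaw": -1},{"dx": 0.0305,"dy": -0.0177,"dz": 0,"twist": 0,"jaw": -1},{"dx": 0.0305,"dy": -0.0177,"dz": 0,"twist": 0,"jaw": -1},{"dx": 0.0305,"dy": -0.0177,"dz": 0,"twist": 0,"jaw": -1},{"dx": 0.0305,"dy": -0.0177,"dz": 0,"twist": 0,"jaw": -1},{"dx": 0.0305,"dy": -0.0177,"dz": 0,"twist": 0,"jaw": -1},{"dx": 0.0305,"dy": -0.0177,"dz": 0,"twist": 0,"jaw": -1},{"dx": 0,"dy": 0,"dz": 0,"twist": 0.1,"jaw": -1},{"dx": 0,"dy": 0,"dz": 0,"twist": 0.1,"jaw": -1},{"dx": 0,"dy": 0,"dz": 0,"twist": 0.095,"jaw": -1}])

```text
t: 18.92
eef_pos: [0.519, -0.1306, 0.2425]
ee_rot: [-3.141, 0.002, -2.769]
force: [-0.0, -0.3, -2.6]
width: 0.0197
gripper_force: 55.0
```

move_arm(increments=[{"dx": 0,"dy": 0,"dz": 0,"twist": 0,"jaw": -1},{"dx": 0,"dy": 0,"dz": 0,"twist": 0,"jaw": -1}])

```text
t: 19.08
eef_pos: [0.5191, -0.1298, 0.2421]
ee_rot: [-3.141, 0.001, -2.761]
force: [-0.0, -0.5, -3.5]
width: 0.0199
gripper_force: 55.0
```

```bash
python3 look.py hd; python3 -c "
from h import *
go(.5181,-.1293,.2013,-2.766)"; python3 nuts.py hd abc 2>/dev/null | grep -v 922
```

```text
t 19.08 pos [ 0.5191 -0.1298  0.2421] rot [-3.1412e+00  1.1000e-03 -2.7607e+00] w 0.0199 gf 55.0 F [-0.04 -0.48 -3.5 ] M [-0.051  0.036 -0.053] q [ 0.12  0.17 -0.37  0.   -1.03 -1.31]
shift [0.0009 0.0007 0.0407] twist 0.0057
a (417, 194) [16 12 11 12 10 14 18 18 16 20 12 17 14 15 12  2  4  5  6 11 14 16 18 21
 35 53 62 52 99 60]
b (402, 325) [ 7 11 14 15 31 66 99 84 77 37 28  5  2  3  2  2  2  4  3  3  2  3  6  4
  5  6  6  7  8  7]
c (266, 330) [ 3  2  1  1  2  4 10 99 63 23 21 27 22  7  5  5  6  5  6  5  3  2  2  2
  2  5  7  5  8  6]
```

move_arm(increments=[{"dx": 0.0008,"dy": 0.0006,"dz": 0.03,"twist": 0,"jaw": -1},{"dx": 0,"dy": 0,"dz": 0.005,"twist": 0,"jaw": -1},{"dx": 0,"dy": 0,"dz": 0.005,"twist": 0,"jaw": -1},{"dx": 0,"dy": 0,"dz": 0,"twist": 0,"jaw": -1}])

```text
t: 19.47
eef_pos: [0.5177, -0.1295, 0.2012]
ee_rot: [3.142, -0.002, -2.763]
force: [0.1, -0.5, -3.3]
width: 0.0192
gripper_force: 55.0
```

```bash
python3 -c "
from h import *
st()"
```

```text
t 19.47 pos [ 0.5177 -0.1295  0.2012] rot [ 3.1415e+00 -1.7000e-03 -2.7629e+00] w 0.0192 gf 55.0 F [ 0.1  -0.51 -3.32] M [-0.051  0.004  0.025] q [ 0.12  0.21 -0.42  0.   -0.94 -1.32]
```

move_arm(increments=[{"dx": 0,"dy": 0,"dz": 0.006,"twist": 0,"jaw": -1},{"dx": 0,"dy": 0,"dz": 0,"twist": 0.12,"jaw": -1},{"dx": 0,"dy": 0,"dz": 0,"twist": 0.12,"jaw": -1},{"dx": 0,"dy": 0,"dz": 0,"twist": 0.12,"jaw": -1},{"dx": 0,"dy": 0,"dz": 0,"twist": 0.12,"jaw": -1},{"dx": 0,"dy": 0,"dz": 0,"twist": 0.12,"jaw": -1},{"dx": 0,"dy": 0,"dz": 0,"twist": 0.12,"jaw": -1},{"dx": 0,"dy": 0,"dz": 0,"twist": 0.12,"jaw": -1},{"dx": 0,"dy": 0,"dz": 0,"twist": 0.05,"jaw": -1},{"dx": 0,"dy": 0,"dz": 0,"twist": 0,"jaw": -1},{"dx": 0,"dy": 0,"dz": 0,"twist": 0,"jaw": -1}])

```text
t: 20.38
eef_pos: [0.5179, -0.1291, 0.1957]
ee_rot: [3.141, -0.0, 2.631]
force: [-0.4, 2.8, -5.6]
width: 0.0198
gripper_force: 55.0
```

```bash
python3 -c "
from h import *
st()"
```

```text
t 20.38 pos [ 0.5179 -0.1291  0.1957] rot [ 3.1409e+00 -1.0000e-04  2.6308e+00] w 0.0198 gf 55.0 F [-0.43  2.8  -5.65] M [1.137 0.127 0.04 ] q [ 0.12  0.21 -0.43 -0.   -0.93 -2.2 ]
```

move_arm(increments=[{"dx": 0,"dy": 0,"dz": 0,"twist": -0.11,"jaw": -1},{"dx": 0,"dy": 0,"dz": -0.023,"twist": 0,"jaw": -1},{"dx": 0,"dy": 0,"dz": -0.023,"twist": 0,"jaw": -1},{"dx": 0.027,"dy": 0.0257,"dz": 0,"twist": 0,"jaw": -1},{"dx": 0.027,"dy": 0.0257,"dz": 0,"twist": 0,"jaw": -1},{"dx": 0.027,"dy": 0.0257,"dz": 0,"twist": 0,"jaw": -1},{"dx": 0.027,"dy": 0.0257,"dz": 0,"twist": 0,"jaw": -1},{"dx": 0,"dy": 0,"dz": 0,"twist": -0.122,"jaw": -1},{"dx": 0,"dy": 0,"dz": 0,"twist": -0.122,"jaw": -1},{"dx": 0,"dy": 0,"dz": 0,"twist": -0.122,"jaw": -1},{"dx": 0,"dy": 0,"dz": 0,"twist": -0.122,"jaw": -1},{"dx": 0,"dy": 0,"dz": 0,"twist": -0.122,"jaw": -1}])

```text
t: 21.38
eef_pos: [0.4592, 0.0076, 0.2424]
ee_rot: [-3.141, 0.001, -2.925]
force: [-1.2, -0.0, -3.3]
width: 0.0198
gripper_force: 55.0
```

move_arm(increments=[{"dx": 0,"dy": 0,"dz": 0,"twist": -0.122,"jaw": -1},{"dx": 0,"dy": 0,"dz": 0,"twist": -0.122,"jaw": -1},{"dx": 0,"dy": 0,"dz": 0,"twist": -0.122,"jaw": -1},{"dx": 0,"dy": 0,"dz": 0,"twist": -0.122,"jaw": -1},{"dx": 0,"dy": 0,"dz": 0,"twist": -0.122,"jaw": -1},{"dx": 0,"dy": 0,"dz": 0,"twist": -0.122,"jaw": -1},{"dx": 0,"dy": 0,"dz": 0,"twist": -0.122,"jaw": -1},{"dx": 0,"dy": 0,"dz": 0,"twist": -0.122,"jaw": -1},{"dx": 0,"dy": 0,"dz": 0,"twist": -0.122,"jaw": -1},{"dx": 0,"dy": 0,"dz": 0,"twist": -0.122,"jaw": -1},{"dx": 0,"dy": 0,"dz": 0,"twist": 0,"jaw": -1},{"dx": 0,"dy": 0,"dz": 0,"twist": 0,"jaw": -1}])

```text
t: 22.38
eef_pos: [0.4591, 0.0074, 0.2421]
ee_rot: [-3.141, 0.0, -1.717]
force: [0.0, -0.6, -2.9]
width: 0.0196
gripper_force: 55.0
```

```bash
python3 look.py ha2; python3 -c "
from h import *
go(.4586,.0075,.2013,-1.711)"; python3 nuts.py ha2 bcd 2>/dev/null | grep -v 922
```

```text
t 22.38 pos [0.4591 0.0074 0.2421] rot [-3.1407e+00  3.0000e-04 -1.7171e+00] w 0.0196 gf 55.0 F [ 0.02 -0.6  -2.91] M [ 0.056  0.109 -0.005] q [ 0.45  0.04 -0.52  0.   -1.01 -0.59]
shift [-0.0001  0.0005  0.0407] twist -0.007
b (139, 273) [53 48 47 66 60 54 52 59 58 64 63 66 60 82 73 94 92 79 69 74 71 67 81 99
 73 73 83 71 69 60]
c (41, 151) [ 3  4  4  6 12 67 99 40 37 16 11  9  8  6  5  4  4  4  5  4  3  3  3  4
  4  3  3  3  3  3]
d (168, 56) [45 49 43 46 50 41 36 48 43 40 33 36 31 60 58 46 52 63 73 78 80 78 99 90
 88 93 97 83 65 54]
```

move_arm(increments=[{"dx": 0,"dy": 0.0004,"dz": 0.03,"twist": 0,"jaw": -1},{"dx": 0,"dy": 0,"dz": 0.005,"twist": 0,"jaw": -1},{"dx": 0,"dy": 0,"dz": 0.005,"twist": 0,"jaw": -1},{"dx": 0,"dy": 0,"dz": 0,"twist": 0,"jaw": -1}], force=60)

```text
t: 22.77
eef_pos: [0.4586, 0.0073, 0.2016]
ee_rot: [3.141, -0.001, -1.716]
force: [-0.2, -0.6, -2.7]
width: 0.0197
gripper_force: 60.0
```

move_arm(increments=[{"dx": 0,"dy": 0,"dz": 0.006,"twist": 0,"jaw": -1},{"dx": 0,"dy": 0,"dz": 0,"twist": 0.12,"jaw": -1},{"dx": 0,"dy": 0,"dz": 0,"twist": 0.12,"jaw": -1},{"dx": 0,"dy": 0,"dz": 0,"twist": 0.04,"jaw": -1}])

```text
t: 23.1
eef_pos: [0.4586, 0.0067, 0.1958]
ee_rot: [-3.141, -0.001, -2.002]
force: [3.7, -4.9, -7.3]
width: 0.019
gripper_force: 60.0
```

```bash
cat > m.py <<'E'
from station import arm
import numpy as np
s=arm.get_state(); print('t',round(s['t'],2),'yaw',round(s['ee_rot'][2],4),'M',np.round(s['moment'],3),'F',np.round(s['force'],1),'j6',round(s['joint_efforts'][5],3))
E
python3 m.py
```

```text
t 23.1 yaw -2.0018 M [-2.634 -1.103  0.222] F [ 3.7 -4.9 -7.3] j6 -0.76
```

move_arm(increments=[{"dx": 0,"dy": 0,"dz": 0,"twist": 0.03,"jaw": -1}])

```text
t: 23.18
eef_pos: [0.4586, 0.0067, 0.1958]
ee_rot: [-3.141, -0.001, -2.028]
force: [3.2, -5.5, -7.0]
width: 0.0195
gripper_force: 60.0
```

```bash
python3 m.py
```

```text
t 23.18 yaw -2.0275 M [-2.544 -1.017  0.18 ] F [ 3.2 -5.5 -7. ] j6 -0.065
```

move_arm(increments=[{"dx": 0,"dy": 0,"dz": 0,"twist": 0.03,"jaw": -1}])

```text
t: 23.27
eef_pos: [0.4585, 0.0067, 0.1957]
ee_rot: [-3.141, -0.001, -2.056]
force: [2.2, -6.2, -8.3]
width: 0.0198
gripper_force: 60.0
```

```bash
python3 m.py
```

```text
t 23.27 yaw -2.0564 M [-2.498 -0.93   0.155] F [ 2.2 -6.2 -8.3] j6 0.338
```

move_arm(increments=[{"dx": 0,"dy": 0,"dz": 0,"twist": 0.03,"jaw": -1}])

```text
t: 23.35
eef_pos: [0.4585, 0.0067, 0.1958]
ee_rot: [-3.141, -0.001, -2.086]
force: [1.5, -6.3, -7.7]
width: 0.0195
gripper_force: 60.0
```

```bash
python3 m.py
```

```text
t 23.35 yaw -2.0864 M [-2.379 -0.845  0.208] F [ 1.5 -6.3 -7.7] j6 0.396
```

move_arm(increments=[{"dx": 0,"dy": 0,"dz": 0,"twist": 0.03,"jaw": -1}])

```text
t: 23.43
eef_pos: [0.4585, 0.0067, 0.1958]
ee_rot: [-3.141, -0.001, -2.116]
force: [2.2, -5.6, -6.7]
width: 0.0195
gripper_force: 60.0
```

```bash
python3 m.py
```

```text
t 23.43 yaw -2.1164 M [-2.341 -0.789  0.182] F [ 2.2 -5.6 -6.7] j6 0.401
```

move_arm(increments=[{"dx": 0,"dy": 0,"dz": 0,"twist": 0.03,"jaw": -1}])

```text
t: 23.52
eef_pos: [0.4584, 0.0068, 0.1957]
ee_rot: [-3.141, -0.001, -2.146]
force: [1.7, -5.8, -5.8]
width: 0.0193
gripper_force: 60.0
```

```bash
python3 m.py
```

```text
t 23.52 yaw -2.1463 M [-2.305 -0.788  0.167] F [ 1.7 -5.8 -5.8] j6 0.402
```

move_arm(increments=[{"dx": 0,"dy": 0,"dz": 0,"twist": 0.03,"jaw": -1}])

```text
t: 23.6
eef_pos: [0.4584, 0.0067, 0.1957]
ee_rot: [-3.141, -0.001, -2.176]
force: [1.5, -5.5, -6.2]
width: 0.0199
gripper_force: 60.1
```

```bash
python3 m.py
```

```text
t 23.6 yaw -2.1761 M [-2.285 -0.648  0.567] F [ 1.5 -5.5 -6.2] j6 0.11
```

move_arm(increments=[{"dx": 0,"dy": 0,"dz": 0,"twist": 0.03,"jaw": -1}])

```text
t: 23.68
eef_pos: [0.4584, 0.0067, 0.1958]
ee_rot: [-3.141, -0.002, -2.206]
force: [1.3, -5.1, -5.9]
width: 0.0193
gripper_force: 60.1
```

```bash
python3 m.py
```

```text
t 23.68 yaw -2.2057 M [-2.235 -0.512  0.623] F [ 1.3 -5.1 -5.9] j6 -0.069
```

move_arm(increments=[{"dx": 0,"dy": 0,"dz": 0,"twist": 0.03,"jaw": -1}])

```text
t: 23.77
eef_pos: [0.4584, 0.0068, 0.1958]
ee_rot: [-3.141, -0.002, -2.235]
force: [1.0, -5.0, -6.0]
width: 0.0198
gripper_force: 60.4
```

```bash
python3 m.py
```

```text
t 23.77 yaw -2.2353 M [-2.214 -0.426  0.942] F [ 1. -5. -6.] j6 -0.307
```

Nut a is firm: the torque rose from the 0.18 N m drag to about 0.9 N m. On to c.

move_arm(increments=[{"dx": 0,"dy": 0,"dz": 0,"twist": -0.11,"jaw": -1},{"dx": 0,"dy": 0,"dz": -0.023,"twist": 0,"jaw": -1},{"dx": 0,"dy": 0,"dz": -0.023,"twist": 0,"jaw": -1},{"dx": -0.0065,"dy": -0.0345,"dz": 0,"twist": 0,"jaw": -1},{"dx": -0.0065,"dy": -0.0345,"dz": 0,"twist": 0,"jaw": -1},{"dx": -0.0065,"dy": -0.0345,"dz": 0,"twist": 0,"jaw": -1},{"dx": -0.0065,"dy": -0.0345,"dz": 0,"twist": 0,"jaw": -1},{"dx": -0.0065,"dy": -0.0345,"dz": 0,"twist": 0,"jaw": -1},{"dx": -0.0065,"dy": -0.0345,"dz": 0,"twist": 0,"jaw": -1},{"dx": 0,"dy": 0,"dz": 0,"twist": 0.124,"jaw": -1},{"dx": 0,"dy": 0,"dz": 0,"twist": 0.124,"jaw": -1},{"dx": 0,"dy": 0,"dz": 0,"twist": 0.124,"jaw": -1}])

```text
t: 24.77
eef_pos: [0.6556, -0.0687, 0.2408]
ee_rot: [3.141, -0.001, -2.504]
force: [0.4, -0.1, -3.7]
width: 0.0196
gripper_force: 60.0
```

move_arm(increments=[{"dx": 0,"dy": 0,"dz": 0,"twist": 0.124,"jaw": -1},{"dx": 0,"dy": 0,"dz": 0,"twist": 0.124,"jaw": -1},{"dx": 0,"dy": 0,"dz": 0,"twist": 0.124,"jaw": -1},{"dx": 0,"dy": 0,"dz": 0,"twist": 0,"jaw": -1},{"dx": 0,"dy": 0,"dz": 0,"twist": 0,"jaw": -1}])

```text
t: 25.18
eef_pos: [0.6551, -0.0682, 0.2417]
ee_rot: [3.141, 0.0, -2.865]
force: [0.7, -0.4, -2.7]
width: 0.0196
gripper_force: 60.0
```

```bash
python3 look.py hc2; python3 -c "
from h import *
go(.6553,-.0688,.2013,-2.868)"; python3 nuts.py hc2 abd 2>/dev/null | grep -v 922
```

```text
t 25.18 pos [ 0.6551 -0.0682  0.2417] rot [ 3.1414e+00  2.0000e-04 -2.8653e+00] w 0.0196 gf 60.0 F [ 0.69 -0.42 -2.71] M [ 0.009 -0.028 -0.074] q [ 0.19  0.37 -0.1  -0.   -1.11 -1.49]
shift [-0.     -0.0007  0.0404] twist 0.0034
a (414, 4) [ 2  2  2  2  1  1  1  1  1  1  1  1  5 15 31 25 19 25 26 38 54 62 80 99
 75 75 29  5  4  2]
b (416, 179) [ 7  9  4  4  4  5  5  7 10 17 34 60 54 89 99 42 33 27 17 13 10  6  5  4
  4  4  4  4  5  5]
d (235, 29) [ 6  6  8  5  5  5  3  3  2  3  3  4  5  5  5  5  6  8 11 13 28 61 91 90
 99 58 23 15  9  6]
```

move_arm(increments=[{"dx": 0,"dy": -0.0006,"dz": 0.03,"twist": 0,"jaw": -1},{"dx": 0,"dy": 0,"dz": 0.005,"twist": 0,"jaw": -1},{"dx": 0,"dy": 0,"dz": 0.005,"twist": 0,"jaw": -1},{"dx": 0,"dy": 0,"dz": 0,"twist": 0,"jaw": -1}])

```text
t: 25.57
eef_pos: [0.6549, -0.069, 0.201]
ee_rot: [-3.141, -0.002, -2.867]
force: [0.1, -0.8, -3.6]
width: 0.0196
gripper_force: 60.0
```

move_arm(increments=[{"dx": 0,"dy": 0,"dz": 0.006,"twist": 0,"jaw": -1},{"dx": 0,"dy": 0,"dz": 0,"twist": 0.1,"jaw": -1},{"dx": 0,"dy": 0,"dz": 0,"twist": 0.1,"jaw": -1},{"dx": 0,"dy": 0,"dz": 0,"twist": 0.05,"jaw": -1},{"dx": 0,"dy": 0,"dz": 0,"twist": 0.03,"jaw": -1}])

```text
t: 25.98
eef_pos: [0.655, -0.0692, 0.1956]
ee_rot: [-3.141, -0.0, 3.132]
force: [0.7, -2.0, -6.7]
width: 0.0194
gripper_force: 60.0
```

```bash
python3 m.py
```

```text
t 25.98 yaw 3.1321 M [-0.914 -0.08   0.175] F [ 0.7 -2.  -6.7] j6 -0.134
```

move_arm(increments=[{"dx": 0,"dy": 0,"dz": 0,"twist": 0.03,"jaw": -1}])

```text
t: 26.07
eef_pos: [0.6551, -0.0691, 0.1957]
ee_rot: [-3.141, -0.0, 3.104]
force: [0.9, -1.8, -6.4]
width: 0.0198
gripper_force: 60.0
```

```bash
python3 m.py
```

```text
t 26.07 yaw 3.1035 M [-0.757 -0.037  0.125] F [ 0.9 -1.8 -6.4] j6 0.307
```

move_arm(increments=[{"dx": 0,"dy": 0,"dz": 0,"twist": 0.03,"jaw": -1}])

```text
t: 26.15
eef_pos: [0.655, -0.0691, 0.1956]
ee_rot: [-3.141, -0.0, 3.074]
force: [0.0, -1.7, -6.9]
width: 0.0194
gripper_force: 60.0
```

```bash
python3 m.py
```

```text
t 26.15 yaw 3.0737 M [-0.793 -0.053  0.224] F [ 0.  -1.7 -6.9] j6 0.389
```

move_arm(increments=[{"dx": 0,"dy": 0,"dz": 0,"twist": 0.03,"jaw": -1}])

```text
t: 26.23
eef_pos: [0.655, -0.069, 0.1956]
ee_rot: [-3.141, -0.0, 3.044]
force: [0.1, -1.2, -6.8]
width: 0.0199
gripper_force: 60.0
```

```bash
python3 m.py
```

```text
t 26.23 yaw 3.0437 M [-0.658 -0.02   0.18 ] F [ 0.1 -1.2 -6.8] j6 0.396
```

move_arm(increments=[{"dx": 0,"dy": 0,"dz": 0,"twist": 0.03,"jaw": -1}])

```text
t: 26.32
eef_pos: [0.655, -0.069, 0.1956]
ee_rot: [-3.141, -0.0, 3.014]
force: [0.3, -1.6, -6.6]
width: 0.0197
gripper_force: 60.0
```

```bash
python3 m.py
```

```text
t 26.32 yaw 3.0137 M [-0.537 -0.064  0.196] F [ 0.3 -1.6 -6.6] j6 0.396
```

move_arm(increments=[{"dx": 0,"dy": 0,"dz": 0,"twist": 0.025,"jaw": -1}])

```text
t: 26.4
eef_pos: [0.655, -0.0689, 0.1956]
ee_rot: [-3.141, -0.0, 2.988]
force: [-0.0, -0.7, -5.7]
width: 0.0194
gripper_force: 60.0
```

```bash
python3 m.py
```

```text
t 26.4 yaw 2.9884 M [-0.594 -0.005  0.189] F [-0.  -0.7 -5.7] j6 0.197
```

move_arm(increments=[{"dx": 0,"dy": 0,"dz": 0,"twist": 0.03,"jaw": -1}])

```text
t: 26.48
eef_pos: [0.6551, -0.0689, 0.1956]
ee_rot: [-3.141, -0.0, 2.959]
force: [-0.1, -0.8, -6.8]
width: 0.0193
gripper_force: 60.0
```

```bash
python3 m.py
```

```text
t 26.48 yaw 2.9585 M [-0.546 -0.045  0.182] F [-0.1 -0.8 -6.8] j6 0.483
```

move_arm(increments=[{"dx": 0,"dy": 0,"dz": 0,"twist": 0.03,"jaw": -1}])

```text
t: 26.57
eef_pos: [0.6551, -0.0689, 0.1956]
ee_rot: [-3.141, -0.0, 2.928]
force: [-0.8, -1.3, -6.6]
width: 0.0196
gripper_force: 60.0
```

```bash
python3 m.py
```

```text
t 26.57 yaw 2.9283 M [-0.485 -0.005  0.213] F [-0.8 -1.3 -6.6] j6 0.414
```

move_arm(increments=[{"dx": 0,"dy": 0,"dz": 0,"twist": 0.02,"jaw": -1}])

```text
t: 26.65
eef_pos: [0.6551, -0.0688, 0.1956]
ee_rot: [-3.142, -0.0, 2.908]
force: [0.6, -1.6, -6.5]
width: 0.0198
gripper_force: 60.0
```

```bash
python3 m.py
```

```text
t 26.65 yaw 2.9081 M [-0.398  0.     0.224] F [ 0.6 -1.6 -6.5] j6 0.011
```

move_arm(increments=[{"dx": 0,"dy": 0,"dz": 0,"twist": 0.03,"jaw": -1}])

```text
t: 26.73
eef_pos: [0.6551, -0.0688, 0.1956]
ee_rot: [-3.142, -0.0, 2.879]
force: [-0.0, -0.5, -6.4]
width: 0.0194
gripper_force: 60.1
```

```bash
python3 m.py
```

```text
t 26.73 yaw 2.879 M [-0.354  0.131  0.466] F [-0.  -0.5 -6.4] j6 0.27
```

move_arm(increments=[{"dx": 0,"dy": 0,"dz": 0,"twist": 0.03,"jaw": -1}])

```text
t: 26.82
eef_pos: [0.6551, -0.0688, 0.1956]
ee_rot: [-3.141, -0.0, 2.849]
force: [-0.1, -0.8, -6.1]
width: 0.0198
gripper_force: 60.2
```

```bash
python3 m.py
```

```text
t 26.82 yaw 2.8489 M [-0.238  0.112  0.688] F [-0.1 -0.8 -6.1] j6 -0.053
```

move_arm(increments=[{"dx": 0,"dy": 0,"dz": 0,"twist": 0.02,"jaw": -1}])

```text
t: 26.9
eef_pos: [0.6551, -0.0687, 0.1958]
ee_rot: [-3.141, -0.0, 2.829]
force: [-1.0, -0.2, -4.3]
width: 0.0192
gripper_force: 60.2
```

```bash
python3 m.py
```

```text
t 26.9 yaw 2.8289 M [-0.026  0.381  0.735] F [-1.  -0.2 -4.3] j6 -0.489
```

Nut c is firm at about 0.75 N m. On to b.

move_arm(increments=[{"dx": 0,"dy": 0,"dz": 0,"twist": -0.11,"jaw": -1},{"dx": 0,"dy": 0,"dz": -0.023,"twist": 0,"jaw": -1},{"dx": 0,"dy": 0,"dz": -0.023,"twist": 0,"jaw": -1},{"dx": 0.0216,"dy": 0.0305,"dz": 0,"twist": 0,"jaw": -1},{"dx": 0.0216,"dy": 0.0305,"dz": 0,"twist": 0,"jaw": -1},{"dx": 0.0216,"dy": 0.0305,"dz": 0,"twist": 0,"jaw": -1},{"dx": 0.0216,"dy": 0.0305,"dz": 0,"twist": 0,"jaw": -1},{"dx": 0,"dy": 0,"dz": 0,"twist": -0.12,"jaw": -1},{"dx": 0,"dy": 0,"dz": 0,"twist": -0.12,"jaw": -1},{"dx": 0,"dy": 0,"dz": 0,"twist": -0.12,"jaw": -1},{"dx": 0,"dy": 0,"dz": 0,"twist": -0.12,"jaw": -1},{"dx": 0,"dy": 0,"dz": 0,"twist": -0.12,"jaw": -1}])

```text
t: 27.9
eef_pos: [0.5953, 0.0686, 0.2425]
ee_rot: [3.141, 0.002, -2.737]
force: [0.0, -0.4, -3.1]
width: 0.0198
gripper_force: 60.0
```

move_arm(increments=[{"dx": 0,"dy": 0,"dz": 0,"twist": -0.12,"jaw": -1},{"dx": 0,"dy": 0,"dz": 0,"twist": -0.12,"jaw": -1},{"dx": 0,"dy": 0,"dz": 0,"twist": -0.035,"jaw": -1},{"dx": 0,"dy": 0,"dz": 0,"twist": 0,"jaw": -1},{"dx": 0,"dy": 0,"dz": 0,"twist": 0,"jaw": -1}])

```text
t: 28.32
eef_pos: [0.5953, 0.0682, 0.2422]
ee_rot: [-3.141, 0.001, -2.471]
force: [0.1, -0.3, -4.0]
width: 0.0196
gripper_force: 60.0
```

```bash
python3 look.py hb2; python3 -c "
from h import *
go(.5952,.0682,.2013,-2.468)"; python3 nuts.py hb2 acd 2>/dev/null | grep -v 922
```

```text
t 28.32 pos [0.5953 0.0682 0.2422] rot [-3.1413e+00  1.1000e-03 -2.4706e+00] w 0.0196 gf 60.0 F [ 0.08 -0.26 -3.99] M [ 0.021  0.031 -0.02 ] q [ 0.44  0.27 -0.23 -0.   -1.07 -1.34]
shift [0.     0.0001 0.0408] twist -0.0027
a (306, 33) [ 8  5  5  9  7  6  6  4  4  3  3  3  4  6  5  8 14 38 36 31 35 55 99 79
 53 50 22 10  9  8]
c (106, 160) [61 53 41 35 34 45 56 46 38 33 24 21 17 14 15 13 13 11 12 14 17 22 29 39
 61 99 80 66 68 69]
d (130, -16) [ 0  0  0  0  0  0  0  0  0  0  0  7 99 14  7  3  2  1  0  1  0  0  0  0
  0  0  1  0  0  0]
```

move_arm(increments=[{"dx": 0,"dy": 0,"dz": 0.03,"twist": 0,"jaw": -1},{"dx": 0,"dy": 0,"dz": 0.005,"twist": 0,"jaw": -1},{"dx": 0,"dy": 0,"dz": 0.005,"twist": 0,"jaw": -1},{"dx": 0,"dy": 0,"dz": 0,"twist": 0,"jaw": -1}])

```text
t: 28.7
eef_pos: [0.5949, 0.0677, 0.2011]
ee_rot: [-3.142, -0.002, -2.469]
force: [-1.0, 0.0, -3.3]
width: 0.0199
gripper_force: 60.0
```

move_arm(increments=[{"dx": 0,"dy": 0,"dz": 0.006,"twist": 0,"jaw": -1},{"dx": 0,"dy": 0,"dz": 0,"twist": 0.1,"jaw": -1},{"dx": 0,"dy": 0,"dz": 0,"twist": 0.1,"jaw": -1},{"dx": 0,"dy": 0,"dz": 0,"twist": 0.05,"jaw": -1},{"dx": 0,"dy": 0,"dz": 0,"twist": 0.03,"jaw": -1}])

```text
t: 29.12
eef_pos: [0.5949, 0.0676, 0.1956]
ee_rot: [-3.141, -0.001, -2.752]
force: [0.6, -3.5, -6.9]
width: 0.0196
gripper_force: 60.0
```

```bash
python3 m.py
```

```text
t 29.12 yaw -2.752 M [-1.256 -0.257  0.216] F [ 0.6 -3.5 -6.9] j6 -0.133
```

move_arm(increments=[{"dx": 0,"dy": 0,"dz": 0,"twist": 0.03,"jaw": -1}])

```text
t: 29.2
eef_pos: [0.5949, 0.0676, 0.1957]
ee_rot: [-3.141, -0.001, -2.781]
force: [-0.0, -2.4, -7.0]
width: 0.0196
gripper_force: 60.0
```

```bash
python3 m.py
```

```text
t 29.2 yaw -2.7806 M [-1.185 -0.192  0.231] F [-0.  -2.4 -7. ] j6 0.309
```

move_arm(increments=[{"dx": 0,"dy": 0,"dz": 0,"twist": 0.03,"jaw": -1}])

```text
t: 29.28
eef_pos: [0.5949, 0.0676, 0.1956]
ee_rot: [-3.141, -0.001, -2.81]
force: [0.6, -2.0, -6.3]
width: 0.0196
gripper_force: 60.0
```

```bash
python3 m.py
```

```text
t 29.28 yaw -2.8104 M [-1.09  -0.187  0.152] F [ 0.6 -2.  -6.3] j6 0.391
```

move_arm(increments=[{"dx": 0,"dy": 0,"dz": 0,"twist": 0.03,"jaw": -1}])

```text
t: 29.37
eef_pos: [0.5949, 0.0676, 0.1956]
ee_rot: [-3.141, -0.001, -2.84]
force: [1.0, -2.6, -6.1]
width: 0.0195
gripper_force: 60.0
```

```bash
python3 m.py
```

```text
t 29.37 yaw -2.8404 M [-1.055 -0.114  0.174] F [ 1.  -2.6 -6.1] j6 0.398
```

move_arm(increments=[{"dx": 0,"dy": 0,"dz": 0,"twist": 0.03,"jaw": -1}])

```text
t: 29.45
eef_pos: [0.5948, 0.0677, 0.1956]
ee_rot: [-3.141, -0.001, -2.87]
force: [0.3, -1.8, -5.7]
width: 0.0196
gripper_force: 60.0
```

```bash
python3 m.py
```

```text
t 29.45 yaw -2.8704 M [-0.886 -0.109  0.185] F [ 0.3 -1.8 -5.7] j6 0.398
```

move_arm(increments=[{"dx": 0,"dy": 0,"dz": 0,"twist": 0.025,"jaw": -1}])

```text
t: 29.53
eef_pos: [0.5948, 0.0677, 0.1956]
ee_rot: [-3.141, -0.001, -2.896]
force: [-0.7, -2.2, -6.6]
width: 0.0196
gripper_force: 60.0
```

```bash
python3 m.py
```

```text
t 29.53 yaw -2.8955 M [-1.017 -0.074  0.231] F [-0.7 -2.2 -6.6] j6 0.203
```

move_arm(increments=[{"dx": 0,"dy": 0,"dz": 0,"twist": 0.03,"jaw": -1}])

```text
t: 29.62
eef_pos: [0.5948, 0.0678, 0.1956]
ee_rot: [-3.141, -0.001, -2.925]
force: [-0.6, -2.1, -6.6]
width: 0.0197
gripper_force: 60.0
```

```bash
python3 m.py
```

```text
t 29.62 yaw -2.9253 M [-0.903  0.011  0.158] F [-0.6 -2.1 -6.6] j6 0.475
```

move_arm(increments=[{"dx": 0,"dy": 0,"dz": 0,"twist": 0.03,"jaw": -1}])

```text
t: 29.7
eef_pos: [0.5948, 0.0678, 0.1956]
ee_rot: [-3.141, -0.001, -2.956]
force: [-0.4, -1.4, -5.7]
width: 0.0195
gripper_force: 60.0
```

```bash
python3 m.py
```

```text
t 29.7 yaw -2.9557 M [-0.843  0.03   0.174] F [-0.4 -1.4 -5.7] j6 0.415
```

move_arm(increments=[{"dx": 0,"dy": 0,"dz": 0,"twist": 0.02,"jaw": -1}])

```text
t: 29.78
eef_pos: [0.5948, 0.0678, 0.1956]
ee_rot: [-3.141, -0.001, -2.976]
force: [0.6, -2.4, -6.3]
width: 0.0198
gripper_force: 60.0
```

```bash
python3 m.py
```

```text
t 29.78 yaw -2.9758 M [-0.934  0.165  0.184] F [ 0.6 -2.4 -6.3] j6 0.016
```

move_arm(increments=[{"dx": 0,"dy": 0,"dz": 0,"twist": 0.03,"jaw": -1}])

```text
t: 29.87
eef_pos: [0.5948, 0.0679, 0.1956]
ee_rot: [-3.141, -0.001, -3.005]
force: [-0.1, -2.3, -6.1]
width: 0.0197
gripper_force: 60.0
```

```bash
python3 m.py
```

```text
t 29.87 yaw -3.0049 M [-0.782  0.198  0.147] F [-0.1 -2.3 -6.1] j6 0.532
```

move_arm(increments=[{"dx": 0,"dy": 0,"dz": 0,"twist": 0.03,"jaw": -1}])

```text
t: 29.95
eef_pos: [0.5948, 0.0679, 0.1956]
ee_rot: [-3.141, -0.001, -3.035]
force: [-0.2, -1.8, -4.9]
width: 0.0196
gripper_force: 60.0
```

```bash
python3 m.py
```

```text
t 29.95 yaw -3.0354 M [-0.732  0.203  0.212] F [-0.2 -1.8 -4.9] j6 0.43
```

move_arm(increments=[{"dx": 0,"dy": 0,"dz": 0,"twist": 0.02,"jaw": -1}])

```text
t: 30.03
eef_pos: [0.5948, 0.0679, 0.1956]
ee_rot: [-3.141, -0.001, -3.056]
force: [-0.8, -2.5, -6.5]
width: 0.0198
gripper_force: 60.0
```

```bash
python3 m.py
```

```text
t 30.03 yaw -3.0555 M [-0.775  0.24   0.291] F [-0.8 -2.5 -6.5] j6 -0.082
```

move_arm(increments=[{"dx": 0,"dy": 0,"dz": 0,"twist": 0.03,"jaw": -1}])

```text
t: 30.12
eef_pos: [0.5948, 0.068, 0.1956]
ee_rot: [-3.141, -0.001, -3.084]
force: [-1.0, -2.1, -6.8]
width: 0.0196
gripper_force: 60.1
```

```bash
python3 m.py
```

```text
t 30.12 yaw -3.0844 M [-0.689  0.399  0.508] F [-1.  -2.1 -6.8] j6 0.177
```

move_arm(increments=[{"dx": 0,"dy": 0,"dz": 0,"twist": 0.03,"jaw": -1}])

```text
t: 30.2
eef_pos: [0.5948, 0.068, 0.1956]
ee_rot: [-3.141, -0.001, -3.115]
force: [-0.5, -1.3, -5.4]
width: 0.0197
gripper_force: 60.1
```

```bash
python3 m.py
```

```text
t 30.2 yaw -3.1145 M [-0.599  0.433  0.686] F [-0.5 -1.3 -5.4] j6 -0.064
```

Nut b is firm at about 0.7 N m. On to d.

move_arm(increments=[{"dx": 0,"dy": 0,"dz": 0,"twist": -0.11,"jaw": -1},{"dx": 0,"dy": 0,"dz": -0.023,"twist": 0,"jaw": -1},{"dx": 0,"dy": 0,"dz": -0.023,"twist": 0,"jaw": -1},{"dx": 0.0172,"dy": -0.0307,"dz": 0,"twist": 0,"jaw": -1},{"dx": 0.0172,"dy": -0.0307,"dz": 0,"twist": 0,"jaw": -1},{"dx": 0.0172,"dy": -0.0307,"dz": 0,"twist": 0,"jaw": -1},{"dx": 0.0172,"dy": -0.0307,"dz": 0,"twist": 0,"jaw": -1},{"dx": 0.0172,"dy": -0.0307,"dz": 0,"twist": 0,"jaw": -1},{"dx": 0.0172,"dy": -0.0307,"dz": 0,"twist": 0,"jaw": -1},{"dx": 0,"dy": 0,"dz": 0,"twist": 0.11,"jaw": -1},{"dx": 0,"dy": 0,"dz": 0,"twist": 0.11,"jaw": -1},{"dx": 0,"dy": 0,"dz": 0,"twist": 0.11,"jaw": -1}])

```text
t: 31.2
eef_pos: [0.5184, -0.1292, 0.2426]
ee_rot: [3.141, 0.002, 2.942]
force: [0.7, -0.6, -3.5]
width: 0.0194
gripper_force: 60.0
```

move_arm(increments=[{"dx": 0,"dy": 0,"dz": 0,"twist": 0.11,"jaw": -1},{"dx": 0,"dy": 0,"dz": 0,"twist": 0.097,"jaw": -1},{"dx": 0,"dy": 0,"dz": 0,"twist": 0,"jaw": -1},{"dx": 0,"dy": 0,"dz": 0,"twist": 0,"jaw": -1}])

```text
t: 31.53
eef_pos: [0.5185, -0.1284, 0.2422]
ee_rot: [3.141, 0.001, 2.745]
force: [-0.4, -0.0, -4.1]
width: 0.0199
gripper_force: 60.0
```

```bash
python3 -c "
from h import *
st();go(.5181,-.1285,.2013,-3.542)"
```

```text
t 31.53 pos [ 0.5185 -0.1284  0.2422] rot [3.1408e+00 1.2000e-03 2.7454e+00] w 0.0199 gf 60.0 F [-0.37 -0.05 -4.13] M [-0.054 -0.041  0.008] q [ 0.12  0.17 -0.37 -0.   -1.03 -2.09]
shift [ 0.0004 -0.0003  0.0409] twist 0.0042
```

move_arm(increments=[{"dx": 0,"dy": 0,"dz": 0.03,"twist": 0,"jaw": -1},{"dx": 0,"dy": 0,"dz": 0.005,"twist": 0,"jaw": -1},{"dx": 0,"dy": 0,"dz": 0.005,"twist": 0,"jaw": -1},{"dx": 0,"dy": 0,"dz": 0,"twist": 0,"jaw": -1}])

```text
t: 31.87
eef_pos: [0.5178, -0.1286, 0.2011]
ee_rot: [-3.141, -0.002, 2.744]
force: [-0.5, 0.3, -3.4]
width: 0.0197
gripper_force: 60.0
```

move_arm(increments=[{"dx": 0,"dy": 0,"dz": 0.006,"twist": 0,"jaw": -1},{"dx": 0,"dy": 0,"dz": 0,"twist": 0.1,"jaw": -1},{"dx": 0,"dy": 0,"dz": 0,"twist": 0.1,"jaw": -1},{"dx": 0,"dy": 0,"dz": 0,"twist": 0.05,"jaw": -1},{"dx": 0,"dy": 0,"dz": 0,"twist": 0.03,"jaw": -1}])

```text
t: 32.28
eef_pos: [0.518, -0.1285, 0.1956]
ee_rot: [3.142, -0.0, 2.46]
force: [0.2, -0.1, -7.7]
width: 0.0194
gripper_force: 60.0
```

```bash
python3 m.py
```

```text
t 32.28 yaw 2.4601 M [ 0.03  -0.109  0.194] F [ 0.2 -0.1 -7.7] j6 -0.139
```

move_arm(increments=[{"dx": 0,"dy": 0,"dz": 0,"twist": 0.03,"jaw": -1}])

```text
t: 32.37
eef_pos: [0.5181, -0.1284, 0.1956]
ee_rot: [3.141, -0.0, 2.432]
force: [0.6, -0.3, -7.4]
width: 0.0197
gripper_force: 60.0
```

```bash
python3 m.py
```

```text
t 32.37 yaw 2.4315 M [ 0.077 -0.068  0.235] F [ 0.6 -0.3 -7.4] j6 0.302
```

move_arm(increments=[{"dx": 0,"dy": 0,"dz": 0,"twist": 0.03,"jaw": -1}])

```text
t: 32.45
eef_pos: [0.5181, -0.1284, 0.1956]
ee_rot: [3.141, -0.0, 2.402]
force: [0.3, 0.5, -7.1]
width: 0.0196
gripper_force: 60.0
```

```bash
python3 m.py
```

```text
t 32.45 yaw 2.4017 M [ 0.159 -0.163  0.229] F [ 0.3  0.5 -7.1] j6 0.384
```

move_arm(increments=[{"dx": 0,"dy": 0,"dz": 0,"twist": 0.03,"jaw": -1}])

```text
t: 32.53
eef_pos: [0.5181, -0.1284, 0.1956]
ee_rot: [3.141, -0.0, 2.372]
force: [0.1, 1.0, -7.8]
width: 0.0198
gripper_force: 60.0
```

```bash
python3 m.py
```

```text
t 32.53 yaw 2.3717 M [ 0.156 -0.212  0.165] F [ 0.1  1.  -7.8] j6 0.392
```

move_arm(increments=[{"dx": 0,"dy": 0,"dz": 0,"twist": 0.03,"jaw": -1}])

```text
t: 32.62
eef_pos: [0.5181, -0.1284, 0.1956]
ee_rot: [3.141, -0.0, 2.342]
force: [1.0, 1.6, -7.5]
width: 0.0195
gripper_force: 60.0
```

```bash
python3 m.py
```

```text
t 32.62 yaw 2.3417 M [ 0.28  -0.201  0.186] F [ 1.   1.6 -7.5] j6 0.392
```

move_arm(increments=[{"dx": 0,"dy": 0,"dz": 0,"twist": 0.02,"jaw": -1}])

```text
t: 32.7
eef_pos: [0.5182, -0.1284, 0.1956]
ee_rot: [3.141, -0.0, 2.321]
force: [0.3, 1.6, -8.8]
width: 0.02
gripper_force: 60.0
```

```bash
python3 m.py
```

```text
t 32.7 yaw 2.3215 M [ 0.31  -0.245  0.206] F [ 0.3  1.6 -8.8] j6 0.003
```

move_arm(increments=[{"dx": 0,"dy": 0,"dz": 0,"twist": 0.03,"jaw": -1}])

```text
t: 32.78
eef_pos: [0.5182, -0.1283, 0.1956]
ee_rot: [3.141, -0.0, 2.292]
force: [0.9, 2.5, -8.0]
width: 0.0198
gripper_force: 60.0
```

```bash
python3 m.py
```

```text
t 32.78 yaw 2.2921 M [ 0.402 -0.232  0.194] F [ 0.9  2.5 -8. ] j6 0.538
```

move_arm(increments=[{"dx": 0,"dy": 0,"dz": 0,"twist": 0.03,"jaw": -1}])

```text
t: 32.87
eef_pos: [0.5182, -0.1283, 0.1956]
ee_rot: [3.141, -0.0, 2.262]
force: [1.6, 2.4, -7.9]
width: 0.0196
gripper_force: 60.0
```

```bash
python3 m.py
```

```text
t 32.87 yaw 2.2616 M [ 0.524 -0.326  0.19 ] F [ 1.6  2.4 -7.9] j6 0.425
```

move_arm(increments=[{"dx": 0,"dy": 0,"dz": 0,"twist": 0.02,"jaw": -1}])

```text
t: 32.95
eef_pos: [0.5182, -0.1283, 0.1956]
ee_rot: [3.141, -0.0, 2.241]
force: [0.4, 1.3, -8.0]
width: 0.0196
gripper_force: 60.0
```

```bash
python3 m.py
```

```text
t 32.95 yaw 2.2413 M [ 0.578 -0.366  0.228] F [ 0.4  1.3 -8. ] j6 0.007
```

move_arm(increments=[{"dx": 0,"dy": 0,"dz": 0,"twist": 0.03,"jaw": -1}])

```text
t: 33.03
eef_pos: [0.5183, -0.1283, 0.1956]
ee_rot: [3.141, -0.0, 2.212]
force: [1.5, 2.3, -7.4]
width: 0.0196
gripper_force: 60.0
```

```bash
python3 m.py
```

```text
t 33.03 yaw 2.2119 M [ 0.661 -0.4    0.231] F [ 1.5  2.3 -7.4] j6 0.535
```

move_arm(increments=[{"dx": 0,"dy": 0,"dz": 0,"twist": 0.03,"jaw": -1}])

```text
t: 33.12
eef_pos: [0.5183, -0.1283, 0.1956]
ee_rot: [3.141, -0.0, 2.181]
force: [0.8, 1.1, -8.0]
width: 0.0194
gripper_force: 60.0
```

```bash
python3 m.py
```

```text
t 33.12 yaw 2.1814 M [ 0.737 -0.473  0.236] F [ 0.8  1.1 -8. ] j6 0.423
```

move_arm(increments=[{"dx": 0,"dy": 0,"dz": 0,"twist": 0.02,"jaw": -1}])

```text
t: 33.2
eef_pos: [0.5183, -0.1283, 0.1956]
ee_rot: [3.141, -0.0, 2.161]
force: [2.4, 2.2, -8.6]
width: 0.0198
gripper_force: 60.0
```

```bash
python3 m.py
```

```text
t 33.2 yaw 2.1612 M [ 0.854 -0.471  0.235] F [ 2.4  2.2 -8.6] j6 0.006
```

move_arm(increments=[{"dx": 0,"dy": 0,"dz": 0,"twist": 0.03,"jaw": -1}])

```text
t: 33.28
eef_pos: [0.5184, -0.1283, 0.1956]
ee_rot: [3.141, -0.0, 2.132]
force: [0.7, 2.7, -9.0]
width: 0.0193
gripper_force: 60.0
```

```bash
python3 m.py
```

```text
t 33.28 yaw 2.1319 M [ 0.949 -0.536  0.197] F [ 0.7  2.7 -9. ] j6 0.532
```

move_arm(increments=[{"dx": 0,"dy": 0,"dz": 0,"twist": 0.03,"jaw": -1}])

```text
t: 33.37
eef_pos: [0.5184, -0.1283, 0.1956]
ee_rot: [3.141, -0.0, 2.101]
force: [1.9, 1.6, -9.1]
width: 0.0193
gripper_force: 60.0
```

```bash
python3 m.py
```

```text
t 33.37 yaw 2.1013 M [ 0.969 -0.641  0.187] F [ 1.9  1.6 -9.1] j6 0.422
```

move_arm(increments=[{"dx": 0,"dy": 0,"dz": 0,"twist": 0.02,"jaw": -1}])

```text
t: 33.45
eef_pos: [0.5184, -0.1283, 0.1956]
ee_rot: [3.141, -0.0, 2.081]
force: [2.1, 3.4, -8.6]
width: 0.0195
gripper_force: 60.0
```

```bash
python3 m.py
```

```text
t 33.45 yaw 2.0812 M [ 1.156 -0.738  0.21 ] F [ 2.1  3.4 -8.6] j6 0.005
```

move_arm(increments=[{"dx": 0,"dy": 0,"dz": 0,"twist": 0.03,"jaw": -1}])

```text
t: 33.53
eef_pos: [0.5184, -0.1283, 0.1957]
ee_rot: [3.141, -0.0, 2.052]
force: [2.5, 3.4, -8.9]
width: 0.0198
gripper_force: 60.0
```

```bash
python3 m.py
```

```text
t 33.53 yaw 2.0518 M [ 1.227 -0.691  0.285] F [ 2.5  3.4 -8.9] j6 0.495
```

move_arm(increments=[{"dx": 0,"dy": 0,"dz": 0,"twist": 0.03,"jaw": -1}])

```text
t: 33.62
eef_pos: [0.5185, -0.1283, 0.1957]
ee_rot: [3.141, -0.0, 2.022]
force: [2.0, 2.3, -7.5]
width: 0.0198
gripper_force: 60.1
```

```bash
python3 m.py
```

```text
t 33.62 yaw 2.0216 M [ 1.155 -0.713  0.479] F [ 2.   2.3 -7.5] j6 0.117
```

move_arm(increments=[{"dx": 0,"dy": 0,"dz": 0,"twist": 0.02,"jaw": -1}])

```text
t: 33.7
eef_pos: [0.5185, -0.1283, 0.1957]
ee_rot: [3.141, 0.0, 2.002]
force: [1.3, 3.8, -8.3]
width: 0.0196
gripper_force: 60.1
```

```bash
python3 m.py; python3 -c "
from h import *
st()"
```

```text
t 33.7 yaw 2.0017 M [ 1.352 -0.736  0.511] F [ 1.3  3.8 -8.3] j6 -0.367
t 33.7 pos [ 0.5185 -0.1283  0.1957] rot [3.1407e+00 1.0000e-04 2.0017e+00] w 0.0196 gf 60.1 F [ 1.32  3.82 -8.32] M [ 1.352 -0.736  0.511] q [ 0.12  0.21 -0.43 -0.   -0.93 -2.84]
```

move_arm(increments=[{"dx": 0,"dy": 0,"dz": 0,"twist": 0.02,"jaw": -1}])

```text
t: 33.78
eef_pos: [0.5185, -0.1283, 0.1958]
ee_rot: [3.141, 0.0, 1.982]
force: [1.1, 4.2, -6.6]
width: 0.0198
gripper_force: 60.1
```

```bash
python3 m.py
```

```text
t 33.78 yaw 1.9822 M [ 1.465 -0.671  0.686] F [ 1.1  4.2 -6.6] j6 -0.325
```

move_arm(increments=[{"dx": 0,"dy": 0,"dz": 0,"twist": -0.11,"jaw": -1},{"dx": 0,"dy": 0,"dz": -0.023,"twist": 0,"jaw": -1},{"dx": 0,"dy": 0,"dz": -0.033,"twist": 0,"jaw": -1},{"dx": 0,"dy": 0,"dz": 0,"twist": -0.12,"jaw": -1},{"dx": 0,"dy": 0,"dz": 0,"twist": -0.12,"jaw": -1},{"dx": 0,"dy": 0,"dz": 0,"twist": -0.12,"jaw": -1},{"dx": 0,"dy": 0,"dz": 0,"twist": -0.12,"jaw": -1},{"dx": 0,"dy": 0,"dz": 0,"twist": -0.12,"jaw": -1},{"dx": 0,"dy": 0,"dz": 0,"twist": -0.12,"jaw": -1},{"dx": 0,"dy": 0,"dz": 0,"twist": -0.12,"jaw": -1},{"dx": 0,"dy": 0,"dz": 0,"twist": -0.12,"jaw": -1},{"dx": 0,"dy": 0,"dz": 0,"twist": -0.12,"jaw": -1}])

```text
t: 34.78
eef_pos: [0.5181, -0.1292, 0.2524]
ee_rot: [-3.141, 0.0, -3.105]
force: [0.1, -0.1, -3.6]
width: 0.0198
gripper_force: 60.0
```

move_arm(increments=[{"dx": 0,"dy": 0,"dz": 0,"twist": -0.12,"jaw": -1},{"dx": 0,"dy": 0,"dz": 0,"twist": -0.056,"jaw": -1},{"dx": 0,"dy": 0,"dz": 0,"twist": 0,"jaw": -1}])

```text
t: 35.03
eef_pos: [0.5181, -0.1291, 0.2523]
ee_rot: [-3.141, 0.0, -2.933]
force: [0.4, -0.2, -3.1]
width: 0.0196
gripper_force: 60.0
```

```bash
python3 -c "
from h import *
st();go(.488,.3556,.2517,-2.935)"
```

```text
t 35.03 pos [ 0.5181 -0.1291  0.2523] rot [-3.1407e+00  3.0000e-04 -2.9328e+00] w 0.0196 gf 60.0 F [ 0.36 -0.25 -3.11] M [ 0.014 -0.002 -0.021] q [ 0.12  0.16 -0.36  0.   -1.06 -1.49]
shift [-7.110e-02  4.804e-01  3.000e-04] twist 0.0022
```

All four nuts are firm. Now back to the block.

move_arm(increments=[{"dx": -0.0059,"dy": 0.04,"dz": 0,"twist": 0,"jaw": -1},{"dx": -0.0059,"dy": 0.04,"dz": 0,"twist": 0,"jaw": -1},{"dx": -0.0059,"dy": 0.04,"dz": 0,"twist": 0,"jaw": -1},{"dx": -0.0059,"dy": 0.04,"dz": 0,"twist": 0,"jaw": -1},{"dx": -0.0059,"dy": 0.04,"dz": 0,"twist": 0,"jaw": -1},{"dx": -0.0059,"dy": 0.04,"dz": 0,"twist": 0,"jaw": -1},{"dx": -0.0059,"dy": 0.04,"dz": 0,"twist": 0,"jaw": -1},{"dx": -0.0059,"dy": 0.04,"dz": 0,"twist": 0,"jaw": -1},{"dx": -0.0059,"dy": 0.04,"dz": 0,"twist": 0,"jaw": -1},{"dx": -0.0059,"dy": 0.04,"dz": 0,"twist": 0,"jaw": -1},{"dx": -0.0059,"dy": 0.04,"dz": 0,"twist": 0,"jaw": -1},{"dx": -0.0059,"dy": 0.04,"dz": 0,"twist": 0,"jaw": -1}])

```text
t: 36.03
eef_pos: [0.4886, 0.3574, 0.2523]
ee_rot: [-3.141, 0.001, -2.938]
force: [0.5, -0.2, -3.6]
width: 0.0194
gripper_force: 60.0
```

move_arm(increments=[{"dx": 0,"dy": 0,"dz": 0,"twist": 0,"jaw": -1},{"dx": 0,"dy": 0,"dz": 0,"twist": 0,"jaw": -1},{"dx": 0,"dy": 0,"dz": 0,"twist": 0,"jaw": -1}])

```text
t: 36.28
eef_pos: [0.4887, 0.3555, 0.2515]
ee_rot: [-3.141, -0.001, -2.936]
force: [0.6, -0.3, -4.4]
width: 0.0197
gripper_force: 60.0
```

```bash
python3 -c "
from h import *
st();go(.488,.3556,.1525,-2.935)"
```

```text
t 36.28 pos [0.4887 0.3555 0.2515] rot [-3.1406e+00 -6.0000e-04 -2.9359e+00] w 0.0197 gf 60.0 F [ 0.57 -0.3  -4.43] M [-0.068  0.06  -0.024] q [ 0.95  0.27 -0.21  0.   -1.09 -2.32]
shift [0.0006 0.0003 0.099 ] twist -0.0009
```

move_arm(increments=[{"dx": 0.0005,"dy": 0.0003,"dz": 0.03,"twist": 0,"jaw": -1},{"dx": 0,"dy": 0,"dz": 0.03,"twist": 0,"jaw": -1},{"dx": 0,"dy": 0,"dz": 0.006,"twist": 0,"jaw": -1},{"dx": 0,"dy": 0,"dz": 0.006,"twist": 0,"jaw": -1},{"dx": 0,"dy": 0,"dz": 0.006,"twist": 0,"jaw": -1},{"dx": 0,"dy": 0,"dz": 0,"twist": 0,"jaw": -1}])

```text
t: 36.78
eef_pos: [0.49, 0.3559, 0.1763]
ee_rot: [3.14, 0.004, -2.936]
force: [0.6, 1.3, -3.0]
width: 0.0197
gripper_force: 60.0
```

move_arm(increments=[{"dx": 0,"dy": 0,"dz": 0,"twist": 0,"jaw": -1},{"dx": 0,"dy": 0,"dz": 0.006,"twist": 0,"jaw": -1},{"dx": 0,"dy": 0,"dz": 0.006,"twist": 0,"jaw": -1},{"dx": 0,"dy": 0,"dz": 0.006,"twist": 0,"jaw": -1},{"dx": 0,"dy": 0,"dz": 0.002,"twist": 0,"jaw": -1},{"dx": 0,"dy": 0,"dz": 0,"twist": 0,"jaw": -1},{"dx": 0,"dy": 0,"dz": 0,"twist": 0,"jaw": -1}])

```text
t: 37.37
eef_pos: [0.4885, 0.3563, 0.1531]
ee_rot: [3.141, 0.0, -2.935]
force: [4.1, 2.9, -7.9]
width: 0.0196
gripper_force: 60.0
```

move_arm(increments=[{"dx": 0,"dy": 0,"dz": 0.0012,"twist": 0,"jaw": -1},{"dx": 0,"dy": 0,"dz": 0,"twist": 0,"jaw": -1},{"dx": 0,"dy": 0,"dz": 0,"twist": 0,"jaw": -1}], force=10)

```text
t: 37.62
eef_pos: [0.4879, 0.3555, 0.1521]
ee_rot: [-3.141, -0.001, -2.935]
force: [0.8, 1.9, -5.1]
width: 0.0196
gripper_force: 10.0
```

move_arm(increments=[{"dx": 0,"dy": 0,"dz": 0,"twist": 0,"jaw": 0.3},{"dx": 0,"dy": 0,"dz": 0,"twist": 0,"jaw": 0.3},{"dx": 0,"dy": 0,"dz": 0,"twist": 0,"jaw": 0.3},{"dx": 0,"dy": 0,"dz": 0,"twist": 0,"jaw": 0.3},{"dx": 0,"dy": 0,"dz": 0,"twist": 0,"jaw": 0.3},{"dx": 0,"dy": 0,"dz": 0,"twist": 0,"jaw": 0.3},{"dx": 0,"dy": 0,"dz": 0,"twist": 0,"jaw": 0.3},{"dx": 0,"dy": 0,"dz": -0.02,"twist": 0,"jaw": 0.3},{"dx": 0,"dy": 0,"dz": -0.04,"twist": 0,"jaw": 0.3},{"dx": 0,"dy": 0,"dz": -0.04,"twist": 0,"jaw": 0.3},{"dx": -0.04,"dy": 0,"dz": 0,"twist": 0,"jaw": 0.3},{"dx": -0.03,"dy": 0,"dz": 0,"twist": 0,"jaw": 0.3}])

```text
t: 38.62
eef_pos: [0.5586, 0.3717, 0.2576]
ee_rot: [3.137, 0.007, -2.933]
force: [-0.4, 0.9, -0.8]
width: 0.0569
gripper_force: 0.0
```

move_arm(increments=[{"dx": 0,"dy": 0,"dz": 0,"twist": 0,"jaw": 0.3},{"dx": 0,"dy": 0,"dz": 0,"twist": 0,"jaw": 0.3}])

```text
t: 38.78
eef_pos: [0.5577, 0.3701, 0.2516]
ee_rot: [-3.141, -0.001, -2.936]
force: [-0.4, -0.1, -0.6]
width: 0.0569
gripper_force: 0.0
```

Run:
```python
from h import *
st(); im=arm.grab_frame('wrist')
for c in ['wrist','side','top']:
    if c!='wrist': arm.grab_frame(c)
    for n in ['wrench_grip','wrench_foot']: print(c,n,[(round(d['score'],2),np.round(d['position'],3).tolist()) for d in arm.pinpoint(c,n)][:2])
s=arm.grab_frame('side'); cv2.imwrite('pics/end.png',np.vstack([cv2.resize(im[:220],(512,220)),s[130:330]]))
```

```text
t 38.78 pos [0.5577 0.3701 0.2516] rot [-3.1411e+00 -9.0000e-04 -2.9363e+00] w 0.0569 gf 0.0 F [-0.35 -0.15 -0.61] M [-0.055  0.053  0.035] q [ 0.88  0.38 -0.06 -0.   -1.14 -2.24]
wrist wrench_grip [(0.6, [0.49, 0.358, 0.109])]
wrist wrench_foot [(0.96, [0.484, 0.354, 0.018]), (0.72, [0.492, 0.355, 0.048])]
side wrench_grip [(0.9, [0.296, 0.448, 0.089]), (0.8, [0.486, 0.355, 0.106])]
side wrench_foot [(0.92, [0.297, 0.448, 0.0]), (0.85, [0.328, 0.289, 0.001])]
top wrench_grip [(0.94, [0.488, 0.354, 0.105]), (0.75, [0.328, 0.287, 0.086])]
top wrench_foot [(0.75, [0.49, 0.352, 0.019]), (0.66, [0.298, 0.45, -0.0])]
```

View pics/end.png

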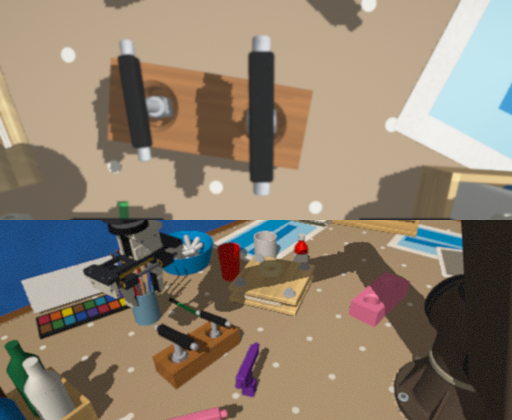

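The key stands upright in its hole, with its handle at (262,115) in the wrist view. The other things look undisturbed and the arm is clear. I am handing the job in.

```bash
python3 -c "
from station import arm
print(arm.job_done())"
```

```text
the job is handed in; nothing more can be done
None
```

I tightened the four nuts in cross order (a, c, b, d): an eighth-turn each, then up firm at about 0.7–0.9 N m by the wrist reading. The key is back in its hole, and the job was handed in at about 39 s.

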